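Put the compressor bar back in a lever arch file

ROBOT

A 6-joint arm with a two-finger parallel gripper is mounted at the origin on the work surface. World frame = base frame: x ahead of the robot, y to its left, z up, the work surface at z = 0. Lengths are in mm, angles in rad, forces in N, time in s.
With the tool pointing down it reaches from about 275 to 975 mm from the base axis. Payload 8.4 kg.
Tool frame: the origin (TCP) lies midway between the tips of the shut fingers; the grasp point (between the pads) lies 19 mm behind it (robot.grasp_offset is the distance from the TCP to the grasp point, in mm); z points along the fingers, y is the direction in which the jaws open and shut (so a half turn about z gives the same grasp; the last joint's range is limited). The gripper opens to 92 mm and grips with 3 to 60 N. Pads are 20 mm wide; open, the fingers measure 128 mm over their backs; the gripper's body (75 mm by 189 mm) begins 69 mm behind the grasp point.
Start: joints at [-1.106, 0.353, 1.633, -0, 1.155, -0.002], TCP at [281.268, -558.136, 182.483] pointing down, gripper open.
Joint ranges: [-2.63, 2.63], [-0.92, 2.1], [0.06, 2.66], [-1.3, 4.44], [0, 2.69], [-3.02, 3.02]. Speed limits (rad/s): [2.22, 2.22, 2.79, 3.14, 3.14, 3.14].

INTERFACE

Orientations are given as a unit quaternion [x, y, z, w].
In Python, from plant import sensors, viewer, robot, models gives the robot as it stands.
- The arm moves only by the tool jog_arm, never from a script. Its argument "moves" is a list of rows, each an object of numbers: "x", "y", "z": the shift along the world's x, y, z in cm; "turn": the turn about the world's z in rad; "claw": the closure, from -1 (fully open) to 1 (shut), so that 0 is half open. A call has 1 to 5 rows; each row shifts and turns the pose as measured when the row begins; what a row does not reach is not made up. A row lasts 1/10 s, in which the tool goes at most 50 mm and 8.59 degrees, less where a joint would pass 70% of its speed; a pose out of reach is approached as far as the arm can. A call is refused whole if a number of a shift passes 5 or a number of a turn 0.15, either way. A call with a gripper value outside its range is refused whole. The fingers move at their own pace and stop on an object; "force" is the grip in N (left out, the last holds). Time passes only in rows, so rows that do not move let the fingers close. It gives the time, the measured TCP pose, the force and the opening at its end, in the units of the state.
- sensors.state(): the state, without advancing time (a new reading comes with each control period).
- viewer.get_image(name): name is "scene" or "top" or "wrist"; returns the picture (384x512x3 uint8, red, green, blue); there is no depth.
- viewer.get_calibration(name): a dict with "mtx" (3x3 intrinsics, pixels), "extrinsics" (4x4, takes a point from world to camera coordinates); the wrist camera has in their place "tool_from_camera" (4x4, takes a point from camera to tool coordinates, whose origin is the TCP and whose axes are the flange's). Camera axes: x right, y up, looking along -z (the intrinsics and any distortion apply to the point x, -y, -z); pixel columns grow to the right and rows downward; lengths in mm; the calibration is good to about 2 mm. A picture is of the moment at which its call begins: read the wrist's pose just before it. get_calibration takes no time and is no camera call.
- robot.finish_job(): hands the job in, once; it reports no verdict.
Trained networks look in the newest picture that a camera, given by its name, has taken for a name from the list of things; names that differ only in an ending like _2 or _b are one class to them, and where a whole thing is asked for, a point or a joint stands for the part that bears it (a point fixed in the world has none). Each returns a list of dicts, best first, with "conf" (0 to 1); they miss things now and then, are a little off and sometimes report something else, mostly with a low value. They report only what shows in the picture. A call takes as long as a camera call. They do not tell look-alikes from the thing itself.
- models.trace(name, camera): "region" (384x512 bool, what is visible of it) and "at" ([column, row] in pixels, amid what is visible of it).
- models.place_of(name, camera): "at" ([column, row] in pixels: a listed point, or the origin of a listed thing).
The state is a dict: "t": time; "joint_pos": joint angles; "joint_velocities": joint speeds; "joint_efforts": joint torques, N m; "position": TCP position; "ee_rot": TCP orientation; "ft_force": force on the tool from outside, world axes, zero at the start; "wrist_torque": the same for the moment, N m; "opening": finger opening in mm.
Only numpy, scipy, OpenCV 4.12 (cv2) and the standard library are available. Lean on these libraries where they do the work, as an engineer would, in place of code of your own. Each camera call takes 0.05 s, during which the arm holds its last target. There are 200 camera calls.

TASK

Put the compressor bar from the turntable back into the open lever arch file: lift the lever until the arches spring open, slide the bar down over both posts until it lies flat on the sheets, then press the lever down firmly onto its stop, with about 20 N for a moment, so that it locks with the arches shut, and let go. Go by feel: more than 35 N on the lever, or in forcing the bar onto the posts, bends the mechanism; leave the other things on the turntable where they are.

Things in the scene. Friction and masses are not known exactly. Their poses are not given: they have to be found in the camera images.
- file: A5 lever arch file lying open, fixed on the table; flat grey covers 3 mm thick, 215 mm high, reaching from x = -350 to +140 mm; steel mechanism on the back cover. Origin midway between its two posts, at table height. x: from the posts out over the sheets, away from spine and lever; y: along the row of two posts; z up. Between y = -35 and +35 mm only the lever (12 mm wide, 16 at the pad) rises.
- post_left_tip (a point): Tip of the fixed upright steel post at x = 0, y = +40 mm of the file, 52 mm above the table. Post diameter 5 mm, its last 4 mm tapered to 2.2 mm.
- post_right_tip (a point): Tip of the like post at x = 0, y = -40 mm of the file, 52 mm above the table.
- lever_hinge (a point): Hinge axis of the lever, fixed on the file at x = -55, y = 0, z = 20 mm of its frame; the axis runs along the file's y.
- lever_pad (a point): Centre of the black thumb pad at the lever's free end (28 mm along the lever, 16 mm wide along the file's y, 8 mm thick), 70 mm from the hinge. It moves with the lever: home, it is at file x = -124, z = 30 mm (the lever then rises 0.15 rad from hinge to pad); lifted, it swings up on an arc towards the posts, to x = -77, z = 86 mm.
- tread (a point): Middle of the top face of the ribbed rubber tread on the thumb pad (24 x 12 mm, 2.5 mm thick), where the lever is pressed; 6.5 mm from the pad's centre, square to the lever.
- lever (a joint): Lever angle, rad: 0 = down, home on its rigid stop; 1.1 = fully up. A sprung strut passes dead centre at 0.12 (pad 8 mm above home): below that the lever is drawn home and stays, above it the spring throws lever and arches open and keeps them open. At the pad, lifting off home takes about 4 N; pressing shut takes 6 to 10 N, fading to nothing at dead centre.
- arches (a joint): Angle of the two wire arches (at y = +40 and -40 mm of the file, hinged at x = -48, z = 12 mm), rad: 0 = shut, curving over 74 mm high onto the post tips, so nothing can be threaded; about 0.6 = open, tilted off to the lever's side, up to 80 mm high, posts free. They move only with the lever.
- sheets: Pile of punched A5 sheets on the back cover, fixed and firm, the posts standing up through it. Origin on the top sheet, midway between the posts; axes as the file's. The pile's thickness varies: its top is 11 to 23 mm above the table.
- bar_grip (a point): Centre of the finger grip of the loose black compressor bar (about 45 g): a strip 104 mm long (y), 5 thick, 22 wide (x) at its ends, with two round 7 mm holes at y = +40 and -40 mm; its middle (y -26 to +26) is only 14 wide and carries the upright grip, 14 mm wide (x), 36 long (y). This point is 22 mm above the underside, 14 below the grip's top. Either way round fits. It starts flat on the turntable.
- susan_top (a point): Centre of the top of the wooden lazy-susan turntable (300 mm diameter, its top 34 mm above the table); it stands locked and does not turn.
- ramekin: Bystander: chipped white porcelain ramekin, 78 mm wide, 45 mm high, on the turntable. Origin at the centre of its underside.
- trinket_box: Bystander: latched brass trinket box, 73 x 53 mm, 40 mm high, on the turntable. Origin at the centre of its underside.
- pen_rest: Bystander: grooved wooden pen rest, 124 x 52 mm, 19 mm high with the teal barrel, silver clutch tube and black rubber grip lying in it, on the turntable. Origin at the centre of its underside.
Mind the look-alikes: they are no part of the job. There is more than one size of the part that bears bar_grip; the job needs the largest.

How it is judged:
By the outcome, as a careful person would: the job done as asked, in the order asked, and still so for the second after the job is handed in, with the robot touching nothing.
It also fails if it takes over 72 s, if anything falls off the work surface, if the arm or the gripper's body presses on something with over 40 N, if the wrist force passes 120 N, or if a joint passes its speed limit or range.

## Working session

There is one attempt and no reset: what is moved stays moved. The work goes in short steps, Python scripts to look and compute and a tool call to move; the robot and the scene stay as the last step left them, time stands still between calls to the robot, and variables do not carry over. Pictures are saved under pics/ and viewed, about 8 in all and at most 12, crops included, and the job is handed in when it is done.

Besides the shell and the picture viewer there is one more tool, called after "Call:" by a JSON object that holds its "op" and its "data". jog_arm: Moves the arm, as the interface text tells. Its arguments: {"type":"object","properties":{"moves":{"type":"array","items":{"type":"object","properties":{"x":{"type":"number"},"y":{"type":"number"},"z":{"type":"number"},"turn":{"type":"number"},"claw":{"type":"number"}}}},"force":{"type":"number"}},"required":["moves"]}

```bash
mkdir -p pics
cat > h.py <<'E'
import numpy as np, cv2
from plant import sensors, viewer, robot, models
from scipy.spatial.transform import Rotation as R
def save(im,n,s=1.5): cv2.imwrite('pics/'+n,cv2.resize(im[:,:,::-1],None,fx=s,fy=s,interpolation=cv2.INTER_CUBIC))
def cam(name,st=None):
    c=viewer.get_calibration(name); K=np.array(c['mtx'])
    if name=='wrist':
        st=st or sensors.state(); T=np.eye(4);T[:3,:3]=R.from_quat(st['ee_rot']).as_matrix();T[:3,3]=st['position']
        E=np.linalg.inv(T@np.array(c['tool_from_camera']))
    else: E=np.array(c['extrinsics'])
    return K,E,c
def proj(P,name,st=None):
    K,E,_=cam(name,st); p=E[:3,:3]@np.array(P,float)+E[:3,3]; p=p*[1,-1,-1]; q=K@p; return q[:2]/q[2]
def ray(px,name,st=None):
    K,E,_=cam(name,st); d=np.linalg.inv(K)@[px[0],px[1],1]; d=E[:3,:3].T@(d*[1,-1,-1]); o=-E[:3,:3].T@E[:3,3]; return o,d
def atz(px,z,name,st=None):
    o,d=ray(px,name,st); return o+d*(z-o[2])/d[2]
def tri(obs):
    A=np.zeros((3,3));b=np.zeros(3)
    for px,n,st in obs:
        o,d=ray(px,n,st);d=d/np.linalg.norm(d);M=np.eye(3)-np.outer(d,d);A+=M;b+=M@o
    return np.linalg.solve(A,b)
E
python3 - <<'E'
from h import *
np.set_printoptions(precision=1,suppress=True)
st=sensors.state();print(st['t'],st['ft_force'])
a=viewer.get_image('scene');b=viewer.get_image('top')
save(a,'s0.png');save(b,'t0.png')
print(viewer.get_calibration('scene').keys())
for c in('scene','top'):
  for n in('file','post_left_tip','post_right_tip','lever_hinge','lever_pad','tread','sheets','bar_grip','susan_top','ramekin','trinket_box','pen_rest'):
    print(c,n,[(np.round(r['at'],1).tolist(),round(r['conf'],2)) for r in models.place_of(n,c)])
E
```

```text
0.0 [ 0.2  0.7 -0.2]
dict_keys(['mtx', 'extrinsics'])
scene file [([343.4, 238.8], 0.82)]
scene post_left_tip [([347.0, 237.5], 0.94)]
scene post_right_tip [([342.1, 212.1], 0.9)]
scene lever_hinge [([364.9, 234.7], 0.76)]
scene lever_pad [([392.6, 234.2], 0.56)]
scene tread [([392.6, 233.9], 0.57)]
scene sheets [([343.0, 231.5], 0.93)]
scene bar_grip [([190.3, 193.7], 0.8), ([150.5, 167.1], 0.68), ([185.0, 170.5], 0.61)]
scene susan_top [([187.0, 218.5], 0.55), ([393.5, 236.7], 0.39)]
scene ramekin [([177.6, 245.2], 0.74), ([345.1, 233.1], 0.44)]
scene trinket_box [([150.8, 222.4], 0.74)]
scene pen_rest [([213.2, 225.5], 0.75)]
top file [([168.7, 163.5], 0.94)]
top post_left_tip [([166.6, 145.3], 0.73)]
top post_right_tip [([159.9, 173.9], 0.83)]
top lever_hinge [([144.8, 161.2], 0.66)]
top lever_pad [([116.8, 155.5], 0.67), ([307.0, 171.6], 0.66)]
top tread [([113.4, 154.2], 0.74)]
top sheets [([167.1, 167.9], 0.59)]
top bar_grip [([349.1, 269.5], 0.64), ([338.7, 214.1], 0.55), ([169.9, 163.8], 0.5)]
top susan_top [([345.0, 177.1], 0.63)]
top ramekin [([341.6, 143.1], 0.95), ([342.5, 180.0], 0.26), ([167.1, 164.8], 0.21)]
top trinket_box [([384.0, 173.1], 0.81)]
top pen_rest [([308.5, 175.3], 0.77)]
```

```bash
ls
```

```text
h.py
pics
```

View pics/s0.png

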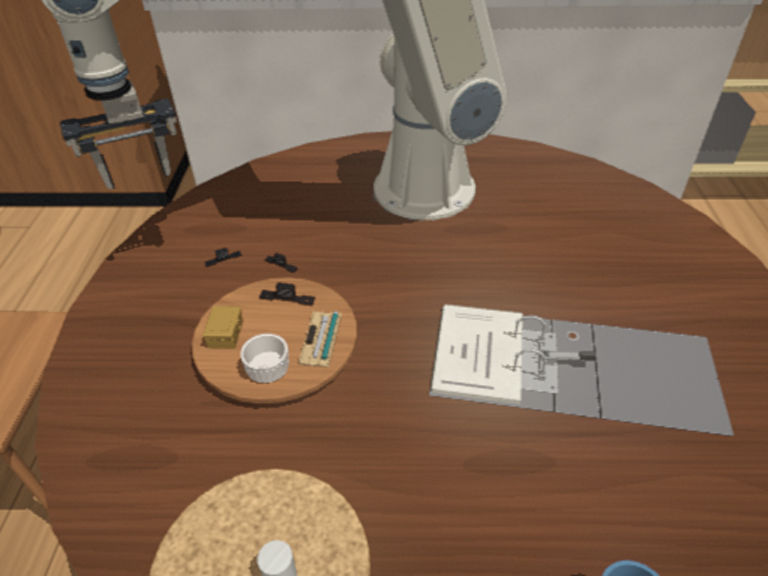

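View pics/t0.png

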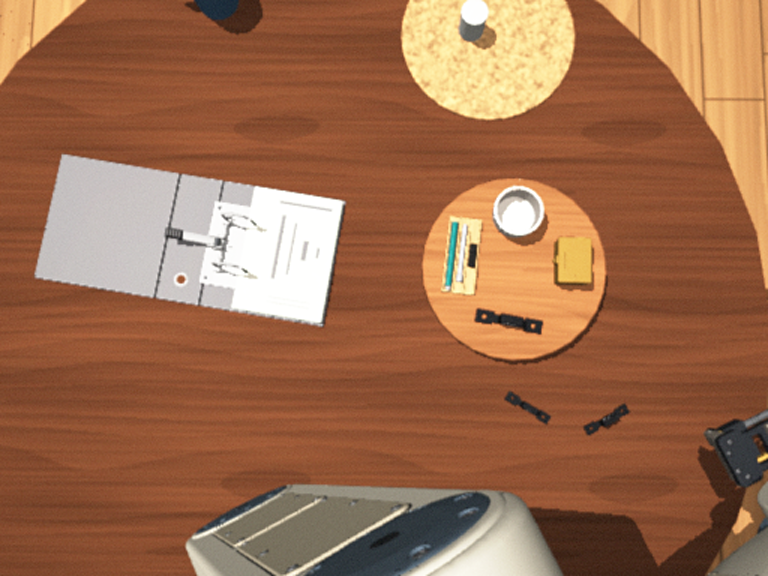

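Run:
```python
from h import *
np.set_printoptions(precision=1,suppress=True)
S=(lambda p:(p,'scene',None));T=(lambda p:(p,'top',None))
pl=tri([S([347,237.5]),T([166.6,145.3])]);pr=tri([S([342.1,212.1]),T([159.9,173.9])])
print('posts',pl,pr,np.linalg.norm(pl-pr))
print('topz',atz([166.6,145.3],52,'top'),atz([159.9,173.9],52,'top'),'hinge',atz([144.8,161.2],20,'top'),'pad',atz([116.8,155.5],30,'top'),atz([113.4,154.2],36,'top'),'file',atz([168.7,163.5],0,'top'))
print('susan',atz([345,177.1],34,'top'))
for p in([349.1,269.5],[338.7,214.1]):print('bar top',atz(p,56,'top'))
for p in([190.3,193.7],[150.5,167.1],[185,170.5]):print('bar scene',atz(p,56,'scene'),atz(p,22,'scene'))
for c in('scene','top'):
  o,d=ray([256,192],c);print(c,o,d)
st=sensors.state();print(st['ee_rot'],proj([400,-200,0],'wrist',st))
```

```text
posts [582.2 144.1  55.3] [508.9 146.4  73.6] 75.65505029642364
topz [582.7 140.9  52. ] [512.6 154.7  52. ] hinge [549.2 200.4  20. ] pad [560.8 267.2  30. ] [562.7 273.7  36. ] file [547.8 145.2   0. ]
susan [ 512.6 -292.6   34. ]
bar top [ 290.8 -296.2   56. ]
bar top [ 420.3 -272.8   56. ]
bar scene [ 421.6 -275.2   56. ] [ 385.8 -284.4   22. ]
bar scene [ 302.8 -414.9   56. ] [ 261.9 -430.1   22. ]
bar scene [ 318.9 -305.6   56. ] [ 278.6 -316.1   22. ]
scene [1261.1  -59.8  852.2] [-0.7 -0.  -0.7]
top [ 336.6  -89.2 1132.5] [ 0.1  0.  -1. ]
[1.  0.2 0.  0. ] [  5.1 -78.3]
```

Three look-alike bars: the one on the turntable (scene px 190,194; top px 339,214), and two smaller ones on the bare table (scene 150,171 and 187,174; top 352,272 and 404,279). I choose the turntable bar, which is clearly the longest. I'll check it in a close crop from the wrist.

Call:
{"op": "jog_arm", "data": {"moves": [{"x":2.3,"y":4,"z":2},{"x":2.3,"y":4,"z":2},{"x":2.3,"y":4,"z":2},{"x":2.3,"y":4,"z":2},{"x":2.3,"y":4,"z":2}]}}

```text
schema error: expected keys x, y, z, turn, claw
```

Run:
```python
from h import *
np.set_printoptions(precision=2,suppress=True)
st=sensors.state();a=viewer.get_image('wrist');save(a,'w1.png')
print(st['t'],st['position'],st['ft_force'],R.from_quat(st['ee_rot']).as_matrix())
print(np.array(viewer.get_calibration('wrist')['tool_from_camera']))
print('bar proj',proj([421,-274,56],'wrist',st))
for n in('bar_grip',):
    for r in models.place_of(n,'wrist'):print(n,r['at'],r['conf'],atz(r['at'],56,'wrist',st))
```

```text
1.3 [ 281.29 -558.13  182.52] [-0.65  0.21  0.31] [[ 0.89  0.45  0.  ]
 [ 0.45 -0.89 -0.  ]
 [ 0.    0.   -1.  ]]
[[  -0.      0.96    0.29   83.34]
 [   1.      0.      0.      1.08]
 [   0.      0.29   -0.96 -202.05]
 [   0.      0.      0.      1.  ]]
bar proj [ 42.71 -95.13]
bar_grip [167.5, 143.0] 0.95 [ 274.2  -451.45   56.  ]
bar_grip [70.0, 77.9] 0.57 [ 291.26 -336.69   56.  ]
```

Call:
{"op": "jog_arm", "data": {"moves": [{"x":2.3,"y":4,"z":2,"turn":0.15,"claw":-1},{"x":2.3,"y":4,"z":2,"turn":0.15,"claw":-1},{"x":2.3,"y":4,"z":2,"turn":0.15,"claw":-1},{"x":2.3,"y":4,"z":2,"turn":0.15,"claw":-1},{"x":2.3,"y":4,"z":2,"turn":0.15,"claw":-1}]}}

```text
t: 1.9
position: [393.2, -358.1, 280.2]
ee_rot: [0.82, 0.573, -0.001, -0.002]
ft_force: [1.4, 0.1, -1.0]
opening: 91.8
```

Call:
{"op": "jog_arm", "data": {"moves": [{"x":2.0,"y":4,"z":0,"turn":0.15,"claw":-1},{"x":1,"y":3,"z":0,"turn":0.0,"claw":-1}]}}

```text
t: 2.1
position: [426.4, -285.3, 283.8]
ee_rot: [0.772, 0.635, -0.0, 0.001]
ft_force: [0.1, 0.1, -0.8]
opening: 91.8
```

Run:
```python
from h import *
np.set_printoptions(precision=2,suppress=True)
st=sensors.state();a=viewer.get_image('wrist');save(a,'w1.png')
print(st['t'],st['position'],st['ft_force'],R.from_quat(st['ee_rot']).as_matrix())
print('bar proj',proj([421,-274,56],'wrist',st))
for n in('bar_grip',):
    for r in models.place_of(n,'wrist'):print(n,r['at'],r['conf'],atz(r['at'],56,'wrist',st))
    for r in models.trace(n,'wrist'):print(r['at'],r['conf'],r['region'].sum(),cv2.minAreaRect(np.argwhere(r['region'])[:,::-1].astype(np.float32)))
```

```text
2.1 [ 426.35 -285.25  283.81] [ 0.06  0.1  -0.83] [[ 0.19  0.98  0.  ]
 [ 0.98 -0.19 -0.  ]
 [-0.    0.   -1.  ]]
bar proj [251.95 155.04]
bar_grip [252.4, 155.6] 0.77 [ 421.48 -274.92   56.  ]
bar_grip [188.0, 262.5] 0.73 [ 283.74 -426.3    56.  ]
bar_grip [176.5, 190.9] 0.68 [ 298.54 -305.23   56.  ]
[177.1, 187.1] 0.76 415 ((177.24034118652344, 187.25494384765625), (11.113500595092773, 44.60750198364258), 17.87869644165039)
[193.1, 267.4] 0.64 183 ((193.90000915527344, 264.70001220703125), (20.124608993530273, 11.180339813232422), 26.56505012512207)
[249.4, 154.5] 0.62 904 ((253.0413818359375, 154.482666015625), (71.19011688232422, 14.997917175292969), 89.04515838623047)
```

View pics/w1.png

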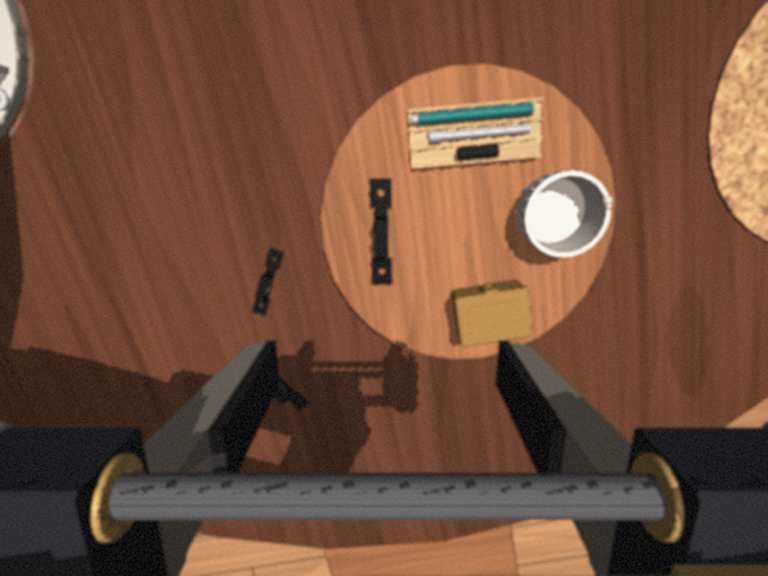

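The wrist picture confirms the choice: the turntable bar (px 252,156) is ~71 px long, against ~45 px for the small bar at (177,187), and lies square to the jaws already. Now to the file.

Call:
{"op": "jog_arm", "data": {"moves": [{"x":1.3,"y":4.7,"z":0,"turn":0,"claw":-1},{"x":1.3,"y":4.7,"z":0,"turn":0,"claw":-1},{"x":1.3,"y":4.7,"z":0,"turn":0,"claw":-1},{"x":1.3,"y":4.7,"z":0,"turn":0,"claw":-1},{"x":1.3,"y":4.7,"z":0,"turn":0,"claw":-1}]}}

```text
t: 2.75
position: [490.4, -55.0, 283.3]
ee_rot: [0.778, 0.628, -0.002, 0.003]
ft_force: [0.2, -1.1, -0.9]
opening: 92.0
```

Call:
{"op": "jog_arm", "data": {"moves": [{"x":1.3,"y":4.7,"z":0,"turn":0,"claw":-0.3},{"x":1.3,"y":4.7,"z":0,"turn":0,"claw":-0.3},{"x":1.3,"y":4.7,"z":0,"turn":0,"claw":-0.3},{"x":1.3,"y":4.7,"z":-2,"turn":0,"claw":-0.3},{"x":1.3,"y":4.7,"z":-2,"turn":0,"claw":-0.3}]}}

```text
t: 3.25
position: [559.0, 177.1, 247.2]
ee_rot: [0.781, 0.625, -0.0, 0.006]
ft_force: [0.7, -0.9, -0.5]
opening: 59.8
```

```bash
cat > fit.py <<'E'
from h import *
from scipy.optimize import least_squares
np.set_printoptions(precision=2,suppress=True)
M={'post_left_tip':[0,40,52],'post_right_tip':[0,-40,52],'lever_hinge':[-55,0,20],'file':[0,0,0],'lever_pad':[-124,0,30],'tread':[-125,0,36.4]}
def look(tag,M=M,cams=('wrist',)):
    st=sensors.state();obs=[]
    for c in cams:
        a=viewer.get_image(c);save(a,tag+c[0]+'.png')
        for n in M:
            r=models.place_of(n,c)
            if r: obs.append((n,c,np.array(r[0]['at']),r[0]['conf']))
    def P(v,m):
        c,s=np.cos(v[2]),np.sin(v[2]);return [v[0]+c*m[0]-s*m[1],v[1]+s*m[0]+c*m[1],m[2]]
    f=lambda v:np.concatenate([(proj(P(v,M[n]),c,st)-p)*k for n,c,p,k in obs])
    s=least_squares(f,[548,147,-1.76],x_scale=[1,1,.01],loss='soft_l1',f_scale=2)
    print('t',st['t'],'pos',st['position'],'yaw jaw',R.from_quat(st['ee_rot']).as_matrix()[:2,1],'F',np.array(st['ft_force']),'open',st['opening'])
    print('file',s.x); r=f(s.x).reshape(-1,2)
    for o,e in zip(obs,r):print(o[0],o[1],o[2],round(o[3],2),'res',e)
    for n in M:print(n,np.array(P(s.x,M[n])))
    return s.x
if __name__=='__main__':
    import sys;look(sys.argv[1])
E
python3 fit.py w2
```

```text
t 3.25 pos [558.99 177.14 247.23] yaw jaw [ 0.98 -0.22] F [ 0.66 -0.88 -0.54] open 59.77586095867392
file [540.68 144.16  -1.73]
post_left_tip wrist [279.1 188.8] 0.72 res [-1.46  0.48]
post_right_tip wrist [216.4 192.7] 0.73 res [2.53 0.24]
lever_hinge wrist [244.5 146.5] 0.65 res [1.09 1.23]
file wrist [250.6 185.2] 0.74 res [-1.08 -2.67]
lever_pad wrist [244.8 100.7] 0.72 res [-1.9  -1.83]
tread wrist [240.3  95.5] 0.72 res [1.16 1.31]
post_left_tip [580.17 137.8   52.  ]
post_right_tip [501.19 150.52  52.  ]
lever_hinge [549.43 198.46  20.  ]
file [540.68 144.16   0.  ]
lever_pad [560.4  266.58  30.  ]
tread [560.56 267.57  36.4 ]
```

View pics/w2w.png

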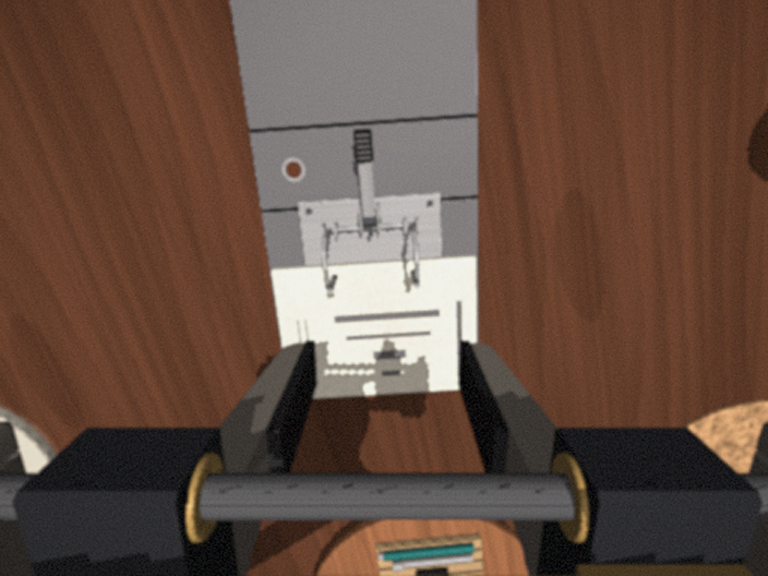

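Call:
{"op": "jog_arm", "data": {"moves": [{"x":0,"y":2,"z":-3,"turn":0.06,"claw":-0.1},{"x":0,"y":2,"z":-3,"turn":0,"claw":0.3},{"x":0,"y":1.6,"z":-3,"turn":0,"claw":0.3},{"x":0,"y":0,"z":-2,"turn":0,"claw":0.3}]}}

```text
t: 4.0
position: [563.5, 226.7, 142.7]
ee_rot: [0.764, 0.645, 0.006, 0.009]
ft_force: [-0.5, -0.2, 0.1]
opening: 32.3
```

```bash
python3 fit.py w3
```

```text
t 4.0 pos [563.46 226.65 142.72] yaw jaw [ 0.99 -0.17] F [-0.5  -0.21  0.1 ] open 32.27901134237726
file [542.88 145.96  -1.7 ]
post_left_tip wrist [286.6 252.7] 0.97 res [-0.99  5.29]
lever_hinge wrist [245.1 202.2] 0.95 res [2.19 1.09]
file wrist [248.  242.8] 0.74 res [ 1.25 -2.71]
lever_pad wrist [244.6 145.5] 0.73 res [-0.35 -0.77]
tread wrist [246.6 147.4] 0.64 res [-1.71 -1.98]
post_left_tip [582.54 140.7   52.  ]
post_right_tip [503.23 151.21  52.  ]
lever_hinge [550.11 200.48  20.  ]
file [542.88 145.96   0.  ]
lever_pad [559.18 268.88  30.  ]
tread [559.31 269.87  36.4 ]
```

Call:
{"op": "jog_arm", "data": {"moves": [{"x":-0.4,"y":4,"z":-3.5,"turn":0,"claw":0.3},{"x":0,"y":0.0,"z":-3.0,"turn":0,"claw":0.3},{"x":0,"y":0,"z":0,"turn":0,"claw":0.3}]}}

```text
t: 4.65
position: [564.9, 266.5, 86.0]
ee_rot: [0.765, 0.644, 0.012, 0.011]
ft_force: [1.8, 0.3, -1.0]
opening: 32.1
```

Run:
```python
from h import *
st=sensors.state();a=viewer.get_image('wrist');save(a,'w4.png')
print(st['position'],[ (r['at'],r['conf'],atz(r['at'],30,'wrist',st)) for r in models.place_of('lever_pad','wrist')],proj(st['position'],'wrist',st))
```

```text
[564.86107402 266.49588637  86.02698951] [([250.7, 200.1], 0.75, array([560.57433718, 265.42786549,  30.        ]))] [256.89035607 221.17418351]
```

View pics/w4.png

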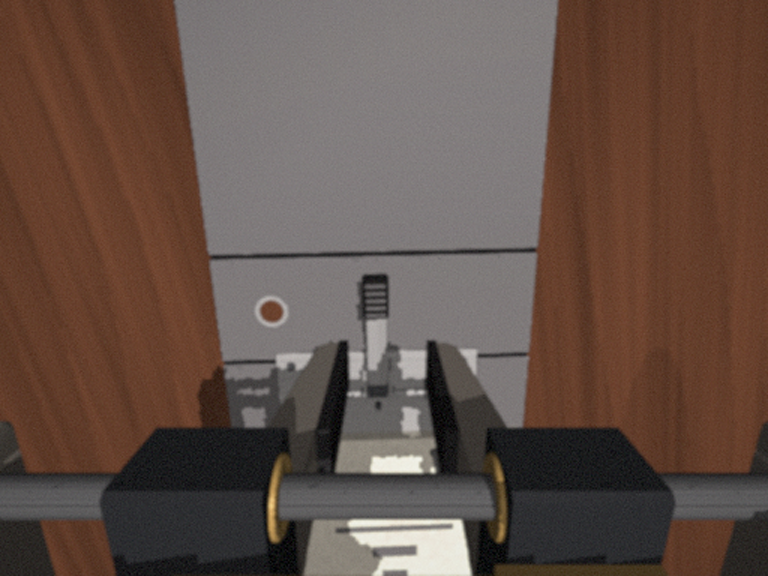

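Call:
{"op": "jog_arm", "data": {"moves": [{"x":-0.5,"y":0,"z":-2.5,"turn":0,"claw":0.3},{"x":0,"y":0,"z":-2.3,"turn":0,"claw":0.3},{"x":0,"y":0,"z":-1.2,"turn":0,"claw":0.3},{"x":0,"y":0,"z":0,"turn":0,"claw":0.3}]}}

```text
t: 5.15
position: [568.1, 268.1, 37.0]
ee_rot: [0.766, 0.643, 0.021, 0.013]
ft_force: [-0.1, -0.2, 0.2]
opening: 32.3
```

Call:
{"op": "jog_arm", "data": {"moves": [{"x":-0.8,"y":0,"z":0,"turn":0,"claw":0.3}]}}

```text
t: 5.25
position: [561.6, 268.4, 38.5]
ee_rot: [0.766, 0.642, 0.022, 0.013]
ft_force: [0.2, 0.4, -0.3]
opening: 32.2
```

Call:
{"op": "jog_arm", "data": {"moves": [{"x":0,"y":0,"z":0,"turn":0,"claw":0.3}]}}

```text
t: 5.35
position: [561.1, 268.3, 39.6]
ee_rot: [0.766, 0.642, 0.022, 0.013]
ft_force: [0.1, 0.1, 0.1]
opening: 32.2
```

Run:
```python
from h import *
st=sensors.state();print(R.from_quat(st['ee_rot']).as_matrix().round(3),st['position'],st['joint_pos'],st['joint_velocities'])
```

```text
[[ 0.174  0.983  0.05 ]
 [ 0.985 -0.175  0.008]
 [ 0.017  0.048 -0.999]] [561.09464469 268.3159603   39.60112614] [ 0.45284903  0.48577785  1.79271093 -0.02010637  0.81434222  0.64192162] [-0.00904672 -0.00782973 -0.03653598 -0.00206695  0.00293682 -0.00701857]
```

Call:
{"op": "jog_arm", "data": {"moves": [{"x":0,"y":0,"z":-1,"turn":0,"claw":0.3},{"x":0,"y":0,"z":-1,"turn":0,"claw":0.3},{"x":0,"y":0,"z":-0.6,"turn":0,"claw":0.3},{"x":0,"y":0,"z":0,"turn":0,"claw":0.3}]}}

```text
t: 5.75
position: [562.2, 269.0, 13.7]
ee_rot: [0.766, 0.642, 0.024, 0.013]
ft_force: [0.6, 0.0, -0.1]
opening: 32.3
```

Call:
{"op": "jog_arm", "data": {"force": 15, "moves": [{"x":0,"y":0,"z":0,"turn":0,"claw":1},{"x":0,"y":0,"z":0,"turn":0,"claw":1},{"x":0,"y":0,"z":0,"turn":0,"claw":1},{"x":0,"y":0,"z":0,"turn":0,"claw":1}]}}

```text
t: 6.15
position: [562.2, 269.0, 13.3]
ee_rot: [0.766, 0.642, 0.023, 0.013]
ft_force: [-0.3, 0.3, -0.9]
opening: 1.7
```

Run:
```python
from h import *
st=sensors.state();a=viewer.get_image('wrist');b=viewer.get_image('scene');t=viewer.get_image('top')
c=lambda im,x,y:cv2.resize(im[y:y+80,x:x+100],(500,400),interpolation=cv2.INTER_CUBIC)
w=cv2.resize(a[60:310,100:412],(499,400)) 
g=np.vstack([np.hstack([w,c(b,310,190)])]);save(g,'m5.png',0.8)
print(st['position'],proj(st['position'],'wrist',st))
for n in 'lever_pad','tread':
  for k in 'wrist','scene','top':print(n,k,[(r['at'],r['conf'],atz(r['at'],30,k,st)) for r in models.place_of(n,k)])
```

```text
[562.2313161  268.96035125  13.29070772] [256.89085617 221.17357673]
lever_pad wrist [([257.3, 237.3], 0.98, array([560.79293685, 263.84303785,  30.        ]))]
lever_pad scene [([390.8, 236.5], 0.42, array([555.87667866, 269.80565267,  30.        ]))]
lever_pad top [([117.5, 157.4], 0.7, array([556.04438489, 265.29291825,  30.        ]))]
tread wrist [([256.1, 236.1], 0.8, array([560.14634327, 264.87852799,  30.        ]))]
tread scene [([395.3, 235.4], 0.44, array([551.99673025, 282.43267593,  30.        ])), ([343.4, 232.2], 0.31, array([541.74065   , 147.71581662,  30.        ]))]
tread top [([112.7, 154.5], 0.47, array([563.15666579, 277.41993483,  30.        ]))]
```

View pics/m5.png

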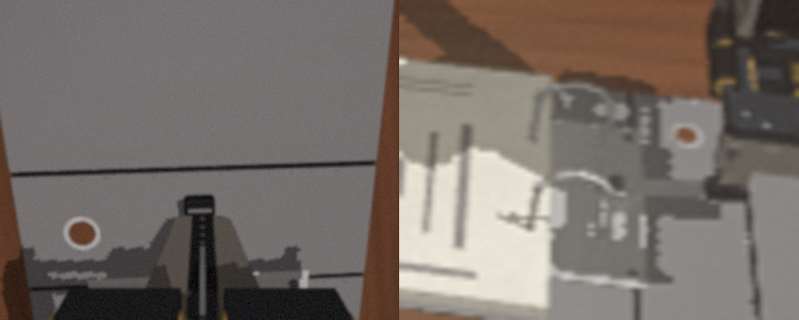

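Call:
{"op": "jog_arm", "data": {"moves": [{"x":0,"y":0,"z":0.4,"turn":0,"claw":1},{"x":0,"y":0,"z":0.3,"turn":0,"claw":1}]}}

```text
t: 6.8
position: [561.8, 268.8, 20.2]
ee_rot: [0.766, 0.642, 0.023, 0.013]
ft_force: [0.1, 0.0, 0.4]
opening: 0.5
```

Run:
```python
from h import *
st=sensors.state();a=viewer.get_image('wrist');print(st['ft_force'],st['opening'],st['position'])
save(a[60:320,130:382],'m6.png',2.2)
```

```text
[0.07977227 0.02546202 0.37991429] 0.5460431980431889 [561.81358449 268.76294249  20.19409381]
```

View pics/m6.png

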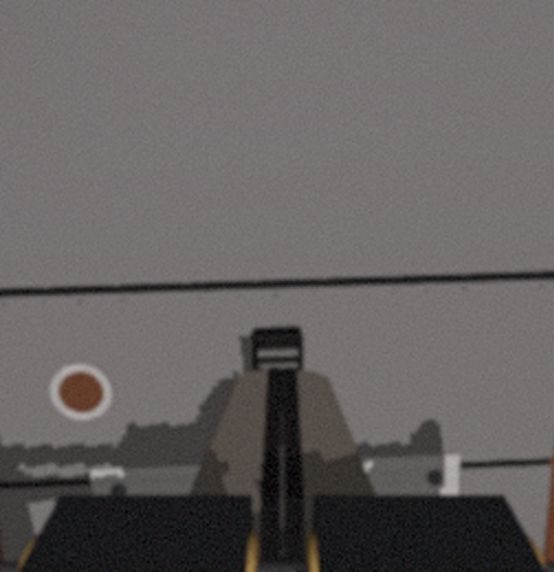

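Run:
```python
from h import *
K,E,c=cam('wrist');print(K[0,0],K[0,2],K[1,2],'depth at edge',K[0,0]/1.62,K[0,0]/1.67)
T=np.linalg.inv(np.array(c['tool_from_camera']))
for x in(-10,0,10):
  for z in(0,-10,-20,-30,-40):
    p=T[:3,:3]@[x,0,z]+T[:3,3];q=K@(p*[1,-1,-1]);print(x,z,(q[:2]/q[2]).round(1),round(-p[2],1))
```

```text
296.9764260172877 257.86758007302205 194.17909106737744 depth at edge 183.31878149215288 177.83019521993276
-10 0 [256.9 233.7] 220.2
-10 -10 [256.9 239.6] 210.7
-10 -20 [256.8 246.1] 201.1
-10 -30 [256.8 253.2] 191.5
-10 -40 [256.7 261.1] 182.0
0 0 [256.9 221.2] 217.3
0 -10 [256.8 226.6] 207.7
0 -20 [256.8 232.5] 198.2
0 -30 [256.8 239.1] 188.6
0 -40 [256.7 246.3] 179.0
10 0 [256.9 208.3] 214.4
10 -10 [256.8 213.2] 204.8
10 -20 [256.8 218.6] 195.3
10 -30 [256.7 224.5] 185.7
10 -40 [256.7 231.1] 176.1
```

Call:
{"op": "jog_arm", "data": {"moves": [{"x":0,"y":0,"z":-0.7,"turn":0,"claw":1},{"x":0,"y":0,"z":-0.3,"turn":0,"claw":1}]}}

```text
t: 7.05
position: [562.6, 269.2, 11.0]
ee_rot: [0.766, 0.642, 0.024, 0.014]
ft_force: [0.2, -0.6, -0.4]
opening: 0.6
```

Call:
{"op": "jog_arm", "data": {"moves": [{"x":0,"y":0,"z":-0.3,"turn":0,"claw":1}]}}

```text
t: 7.15
position: [562.6, 269.1, 7.5]
ee_rot: [0.766, 0.642, 0.024, 0.014]
ft_force: [0.6, 0.8, 0.0]
opening: 0.4
```

Call:
{"op": "jog_arm", "data": {"moves": [{"x":0,"y":0,"z":-0.2,"turn":0,"claw":1}]}}

```text
t: 7.25
position: [562.8, 269.3, 5.5]
ee_rot: [0.766, 0.642, 0.024, 0.013]
ft_force: [-4.3, -2.1, 18.7]
opening: 0.2
```

Call:
{"op": "jog_arm", "data": {"moves": [{"x":0,"y":0,"z":-0.2,"turn":0,"claw":1}]}}

```text
t: 7.35
position: [563.0, 269.5, 4.8]
ee_rot: [0.766, 0.642, 0.024, 0.013]
ft_force: [-9.3, -4.1, 32.0]
opening: 0.6
```

Call:
{"op": "jog_arm", "data": {"moves": [{"x":0,"y":0,"z":0.6,"turn":0,"claw":1},{"x":0,"y":0,"z":0.5,"turn":0,"claw":0.3},{"x":0,"y":0,"z":0,"turn":0,"claw":0.3},{"x":0,"y":0,"z":0,"turn":0,"claw":0.3}]}}

```text
t: 7.75
position: [562.9, 269.4, 16.1]
ee_rot: [0.766, 0.642, 0.024, 0.013]
ft_force: [-0.3, 0.4, 0.3]
opening: 22.3
```

Run:
```python
from h import *
print(robot.grasp_offset,[a for a in dir(robot) if a[0]!='_'])
st=sensors.state();a=viewer.get_image('wrist');t=viewer.get_image('scene')
print(st['position'],st['ft_force'],st['opening'])
for n in 'lever_pad','tread':
  print(n,[(r['at'],r['conf'],atz(r['at'],30,'wrist',st)) for r in models.place_of(n,'wrist')])
x=cv2.resize(a[60:310,130:382],(403,400));y=cv2.resize(t[180:260,340:420],(400,400),interpolation=cv2.INTER_CUBIC)
save(np.hstack([x,y]),'m7.png',0.95)
print(proj([560,268,37],'scene'),proj([560,268,5],'scene'))
```

```text
18.700000000000003 ['IKError', 'finish_job', 'grasp_offset']
[562.94903623 269.44069405  16.12471626] [-0.32408682  0.40694982  0.34140266] 22.28370703092222
lever_pad [([256.4, 233.9], 0.61, array([561.24258115, 265.66536933,  30.        ]))]
tread [([255.3, 236.6], 0.64, array([560.13797636, 263.82831609,  30.        ]))]
[391.02539751 235.95129791] [388.46860344 243.81174179]
```

View pics/m7.png

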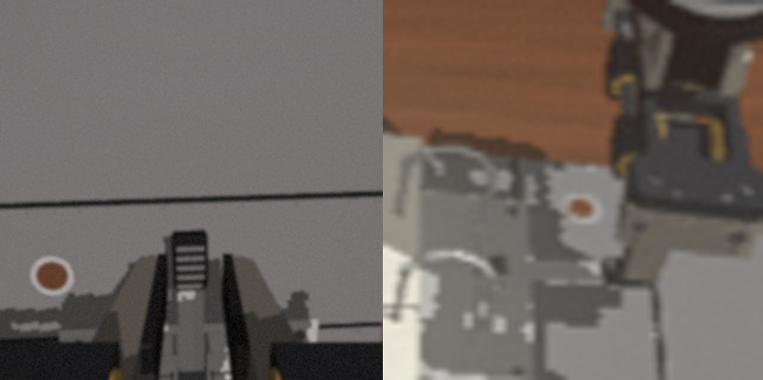

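Call:
{"op": "jog_arm", "data": {"moves": [{"x":0,"y":0,"z":-0.6,"turn":0,"claw":0.25},{"x":0,"y":0,"z":-0.5,"turn":0,"claw":0.25},{"x":0,"y":0,"z":-0.3,"turn":0,"claw":0.25}]}}

```text
t: 8.25
position: [562.7, 269.3, 0.6]
ee_rot: [0.766, 0.642, 0.024, 0.013]
ft_force: [-0.5, -0.8, 0.2]
opening: 34.6
```

Call:
{"op": "jog_arm", "data": {"moves": [{"x":0,"y":0,"z":-0.5,"turn":0,"claw":0.25},{"x":0,"y":0,"z":-0.5,"turn":0,"claw":0.25}]}}

```text
t: 8.45
position: [562.6, 269.2, -10.5]
ee_rot: [0.766, 0.642, 0.024, 0.013]
ft_force: [1.1, 0.7, -0.1]
opening: 34.2
```

Call:
{"op": "jog_arm", "data": {"moves": [{"x":0,"y":0,"z":-0.5,"turn":0,"claw":0.25},{"x":0,"y":0,"z":-0.4,"turn":0,"claw":0.25}]}}

```text
t: 8.65
position: [562.4, 269.2, -20.7]
ee_rot: [0.766, 0.642, 0.023, 0.013]
ft_force: [0.1, 0.4, 0.4]
opening: 34.2
```

TCP z is below the table without contact, so the real fingertips sit ~32 mm above the reported TCP. Now gripping.

Call:
{"op": "jog_arm", "data": {"force": 15, "moves": [{"x":0,"y":0,"z":0,"turn":0,"claw":1},{"x":0,"y":0,"z":0,"turn":0,"claw":1},{"x":0,"y":0,"z":0,"turn":0,"claw":1}]}}

```text
t: 8.95
position: [562.4, 268.8, -21.5]
ee_rot: [0.766, 0.642, 0.023, 0.013]
ft_force: [0.3, -0.4, -3.4]
opening: 15.7
```

Call:
{"op": "jog_arm", "data": {"moves": [{"x":0,"y":-0.1,"z":0.5,"turn":0,"claw":1},{"x":0,"y":-0.1,"z":0.5,"turn":0,"claw":1},{"x":0,"y":-0.15,"z":0.5,"turn":0,"claw":1}]}}

```text
t: 9.25
position: [561.7, 264.8, -6.3]
ee_rot: [0.766, 0.642, 0.022, 0.013]
ft_force: [-0.1, -0.9, -2.3]
opening: 15.6
```

Call:
{"op": "jog_arm", "data": {"moves": [{"x":0,"y":-0.15,"z":0.5,"turn":0,"claw":1},{"x":0,"y":-0.2,"z":0.5,"turn":0,"claw":1},{"x":0,"y":-0.25,"z":0.5,"turn":0,"claw":1}]}}

```text
t: 9.55
position: [560.3, 256.5, 10.4]
ee_rot: [0.766, 0.642, 0.02, 0.013]
ft_force: [-0.9, -6.3, -0.6]
opening: 15.7
```

Call:
{"op": "jog_arm", "data": {"moves": [{"x":-0.05,"y":-0.35,"z":0.45,"turn":0,"claw":1},{"x":-0.05,"y":-0.45,"z":0.45,"turn":0,"claw":1},{"x":-0.05,"y":-0.45,"z":0.4,"turn":0,"claw":1},{"x":-0.05,"y":-0.5,"z":0.4,"turn":0,"claw":1}]}}

```text
t: 9.95
position: [556.9, 236.0, 29.4]
ee_rot: [0.766, 0.642, 0.019, 0.013]
ft_force: [0.9, -7.4, -5.3]
opening: 15.9
```

Call:
{"op": "jog_arm", "data": {"moves": [{"x":-0.05,"y":-0.5,"z":0.3,"turn":0,"claw":1},{"x":-0.05,"y":-0.5,"z":0.2,"turn":0,"claw":1},{"x":0,"y":-0.3,"z":0.1,"turn":0,"claw":1}]}}

```text
t: 10.25
position: [555.1, 224.0, 35.1]
ee_rot: [0.767, 0.641, 0.02, 0.012]
ft_force: [-0.2, 18.9, -18.2]
opening: 16.2
```

Call:
{"op": "jog_arm", "data": {"moves": [{"x":0,"y":0.1,"z":-0.1,"turn":0,"claw":0.3},{"x":0,"y":0,"z":0,"turn":0,"claw":0.3},{"x":0,"y":0,"z":0,"turn":0,"claw":0.3}]}}

```text
t: 10.55
position: [556.6, 226.5, 35.1]
ee_rot: [0.767, 0.641, 0.022, 0.012]
ft_force: [-1.1, -0.8, 1.1]
opening: 32.2
```

Call:
{"op": "jog_arm", "data": {"moves": [{"x":0,"y":0,"z":3,"turn":0,"claw":0.3},{"x":0,"y":0,"z":4,"turn":0,"claw":0.3},{"x":0,"y":0,"z":4.5,"turn":0,"claw":0.3},{"x":0,"y":0,"z":4,"turn":0,"claw":-0.2}]}}

```text
t: 10.95
position: [552.7, 224.7, 189.8]
ee_rot: [0.767, 0.642, 0.018, 0.01]
ft_force: [0.8, 0.2, 0.5]
opening: 38.0
```

```bash
cat > fit2.py <<'E'
from fit import *
import sys
M2={'post_left_tip':[0,40,52],'post_right_tip':[0,-40,52],'lever_hinge':[-55,0,20],'file':[0,0,0],'lever_pad':[-77,0,86]}
look(sys.argv[1],M2,('wrist','top'))
E
python3 fit2.py w8
```

```text
t 10.95 pos [552.66 224.74 189.83] yaw jaw [ 0.98 -0.18] F [0.84 0.2  0.51] open 38.01870014866281
file [542.64 144.32  -1.69]
post_left_tip wrist [288.6 239.8] 0.62 res [-0.19 -0.47]
lever_hinge wrist [251.4 191. ] 0.81 res [1.48 0.95]
file wrist [252.3 226.3] 0.84 res [ 2.49 -0.68]
lever_pad wrist [256.5 189. ] 0.73 res [-2.24  0.17]
post_left_tip top [165.6 143.9] 0.84 res [1.34 1.29]
post_right_tip top [163.5 176.6] 0.89 res [-1.27  1.16]
lever_hinge top [146.  161.4] 0.86 res [-0.5  -0.19]
file top [169.  165.4] 0.97 res [-0.02  0.13]
lever_pad top [128.9 155.8] 0.64 res [ 0.06 -0.8 ]
post_left_tip [582.34 139.49  52.  ]
post_right_tip [502.93 149.16  52.  ]
lever_hinge [549.28 198.92  20.  ]
file [542.64 144.32   0.  ]
lever_pad [551.94 220.76  86.  ]
```

View pics/w8w.png

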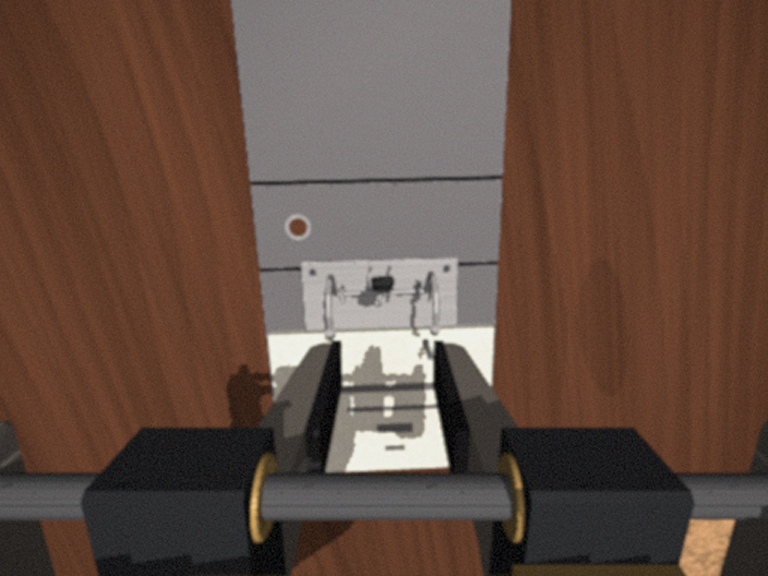

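Wrist view: lever up (pad at px 255,189), both arches tilted back (330/435 columns in the enlarged view), posts free. Now to the bar.

Call:
{"op": "jog_arm", "data": {"moves": [{"x":-1.2,"y":-4.7,"z":0,"turn":0,"claw":0.2},{"x":-1.2,"y":-4.7,"z":0,"turn":0,"claw":0},{"x":-1.2,"y":-4.7,"z":0,"turn":0,"claw":0},{"x":-1.2,"y":-4.7,"z":0,"turn":0,"claw":0},{"x":-1.2,"y":-4.7,"z":0,"turn":0,"claw":0}]}}

```text
t: 12.05
position: [490.8, -11.8, 184.6]
ee_rot: [0.764, 0.645, 0.017, 0.009]
ft_force: [1.2, -0.3, 0.1]
opening: 45.9
```

Call:
{"op": "jog_arm", "data": {"moves": [{"x":-1.2,"y":-4.7,"z":0,"turn":0,"claw":0.2},{"x":-1.2,"y":-4.7,"z":0,"turn":0,"claw":0.2},{"x":-1.2,"y":-4.7,"z":0,"turn":0,"claw":0.2},{"x":-1.2,"y":-4.7,"z":0,"turn":0,"claw":0.2},{"x":-1.0,"y":-3.5,"z":-1,"turn":0,"claw":0.2}]}}

```text
t: 12.55
position: [429.6, -243.5, 175.3]
ee_rot: [0.764, 0.645, 0.018, 0.011]
ft_force: [1.5, -0.3, -1.0]
opening: 36.6
```

Call:
{"op": "jog_arm", "data": {"moves": [{"x":0,"y":0,"z":-1.5,"turn":0,"claw":0.2},{"x":0,"y":0,"z":0,"turn":0,"claw":0.2}]}}

```text
t: 12.75
position: [427.4, -248.1, 158.8]
ee_rot: [0.766, 0.643, 0.017, 0.011]
ft_force: [-0.2, -0.2, 0.7]
opening: 37.0
```

```bash
cat > bar.py <<'E'
from h import *
import sys
np.set_printoptions(precision=2,suppress=True)
st=sensors.state();a=viewer.get_image('wrist');save(a,sys.argv[1])
Rm=R.from_quat(st['ee_rot']).as_matrix()
print(st['t'],st['position'],'jaw',Rm[:,1],'z',Rm[:,2],st['opening'])
for r in models.place_of('bar_grip','wrist'):print(r['at'],r['conf'],atz(r['at'],56,'wrist',st))
for r in models.trace('bar_grip','wrist'):
    q=np.argwhere(r['region'])[:,::-1].astype(np.float32);(c,wh,an)=cv2.minAreaRect(q);b=cv2.boxPoints((c,wh,an))
    m=[atz((b[i]+b[(i+1)%4])/2,38,'wrist',st) for i in range(4)]
    d=max((m[0]-m[2],m[1]-m[3]),key=np.linalg.norm);print('trace',r['at'],r['conf'],'len',np.linalg.norm(d),'ang',np.arctan2(d[1],d[0]),'mid',(m[0]+m[2])/2)
E
python3 bar.py b1.png
python3 - <<'E'
from h import *
p=[atz(np.array(q)/1.5,3,'top')[:2] for q in ((63,155),(345,200),(324,326),(36,277))]
print(np.round(p,1))
for a,b in((0,1),(3,2),(0,3),(1,2)):d=p[b]-p[a];print(np.linalg.norm(d),np.arctan2(d[1],d[0]))
E
```

```text
12.75 [ 427.41 -248.05  158.83] jaw [ 0.98 -0.17  0.04] z [ 0.04  0.01 -1.  ] 36.96451196112059
[252.9, 211.7] 0.88 [ 421.53 -276.89   56.  ]
[147.2, 250.5] 0.82 [ 297.13 -299.94   56.  ]
[344.7, 263.2] 0.56 [ 515.32 -359.68   56.  ]
trace [253.9, 207.0] 0.71 len 110.1545662757756 ang 1.3913255839234107 mid [ 422.58 -277.27   38.  ]
trace [151.3, 243.0] 0.59 len 71.74871092468517 ang 1.0382018496943288 mid [ 298.39 -298.21   38.  ]
[[699.3 472.8]
 [626.4  -8.1]
 [413.   22.7]
 [489.6 504.8]]
486.4052634036351 -1.7212266669256746
488.06450198339434 -1.7282771497097644
212.18070399700665 2.9902947907380115
215.6266494542717 2.997947409952183
```

Call:
{"op": "jog_arm", "data": {"moves": [{"x":-0.5,"y":-2.8,"z":-2.5,"turn":0,"claw":0.2},{"x":0,"y":0,"z":-2.5,"turn":0,"claw":0.2},{"x":0,"y":0,"z":-2,"turn":0,"claw":0.2},{"x":0,"y":0,"z":0,"turn":0,"claw":0.2}]}}

```text
t: 13.3
position: [428.8, -274.5, 92.9]
ee_rot: [0.763, 0.646, 0.019, 0.016]
ft_force: [-0.2, 0.5, -0.1]
opening: 37.0
```

```bash
python3 bar.py b2.png
```

```text
13.3 [ 428.77 -274.46   92.91] jaw [ 0.99 -0.16  0.05] z [ 0.05  0.   -1.  ] 36.977358779512
[247.9, 210.5] 0.83 [ 422.02 -278.19   56.  ]
[122.2, 255.0] 0.74 [ 306.73 -298.83   56.  ]
trace [247.3, 199.3] 0.92 len 108.20245896216153 ang 1.3955192866742945 mid [ 422.42 -278.12   38.  ]
trace [320.1, 161.0] 0.75 len 286.5653979647391 ang 0.0011056110489791851 mid [ 508.79 -273.27   38.  ]
trace [124.9, 248.1] 0.56 len 71.13639285024249 ang 1.0213495912958095 mid [ 301.11 -297.18   38.  ]
```

Call:
{"op": "jog_arm", "data": {"moves": [{"x":-0.6,"y":-0.3,"z":-1.5,"turn":0,"claw":0.2},{"x":-0.1,"y":0,"z":-1.5,"turn":0,"claw":0.2},{"x":0,"y":0,"z":-1.5,"turn":0,"claw":0.2},{"x":0,"y":0,"z":-1.0,"turn":0,"claw":0.2}]}}

```text
t: 13.85
position: [429.1, -280.7, 46.6]
ee_rot: [0.762, 0.647, 0.021, 0.024]
ft_force: [-0.9, 1.0, 0.5]
opening: 36.8
```

Call:
{"op": "jog_arm", "data": {"moves": [{"x":0,"y":0,"z":-0.5,"turn":0,"claw":0.2}]}}

```text
t: 13.95
position: [429.6, -280.7, 41.9]
ee_rot: [0.761, 0.647, 0.021, 0.024]
ft_force: [-0.4, -0.3, 0.8]
opening: 36.3
```

Call:
{"op": "jog_arm", "data": {"moves": [{"x":-0.6,"y":0.2,"z":-0.5,"turn":0,"claw":0.2},{"x":-0.1,"y":0.1,"z":-0.8,"turn":0,"claw":0.2},{"x":0,"y":0,"z":-0.8,"turn":0,"claw":0.2},{"x":0,"y":0,"z":-0.3,"turn":0,"claw":0.2}]}}

```text
t: 14.35
position: [423.2, -277.8, 17.8]
ee_rot: [0.761, 0.648, 0.022, 0.026]
ft_force: [-0.7, 0.2, 0.3]
opening: 36.7
```

```bash
python3 bar.py b3.png
```

```text
14.35 [ 423.16 -277.83   17.82] jaw [ 0.98 -0.16  0.07] z [ 0.07 -0.01 -1.  ] 36.74480158683942
[257.0, 246.1] 0.91 [ 420.68 -278.15   56.  ]
[88.8, 293.3] 0.56 [ 313.78 -289.63   56.  ]
trace [97.2, 267.5] 0.85 len 62.01767265964547 ang 0.9534247432278327 mid [ 307.45 -289.17   38.  ]
trace [254.8, 226.5] 0.71 len 109.83040151407336 ang 1.3797517177377385 mid [ 422.86 -273.83   38.  ]
```

View pics/b3.png

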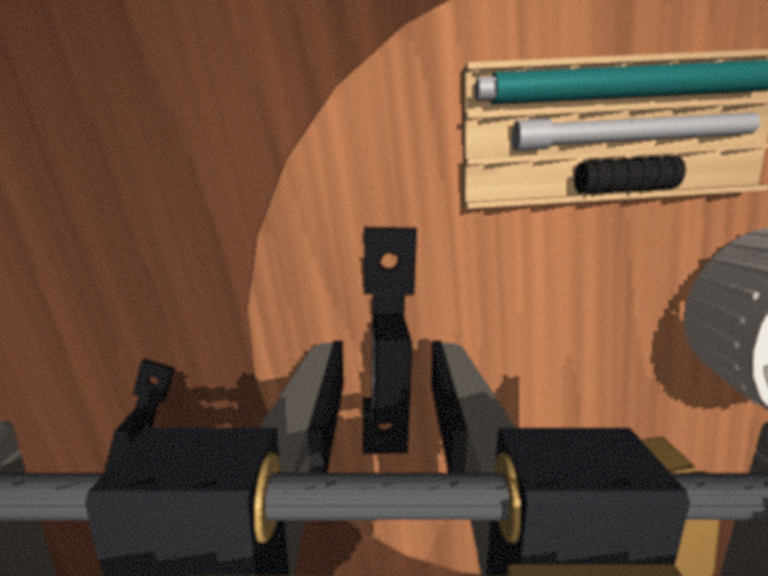

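Call:
{"op": "jog_arm", "data": {"force": 20, "moves": [{"x":0,"y":0,"z":0,"turn":0,"claw":1},{"x":0,"y":0,"z":0,"turn":0,"claw":1},{"x":0,"y":0,"z":0,"turn":0,"claw":1}]}}

```text
t: 14.8
position: [424.1, -278.5, 18.9]
ee_rot: [0.761, 0.648, 0.022, 0.026]
ft_force: [0.5, -0.1, 0.2]
opening: 14.7
```

Call:
{"op": "jog_arm", "data": {"moves": [{"x":0,"y":0,"z":1.5,"turn":0,"claw":1},{"x":0,"y":0,"z":2,"turn":0,"claw":1},{"x":0,"y":0,"z":3,"turn":0,"claw":1},{"x":0,"y":0,"z":4,"turn":0,"claw":1},{"x":0,"y":0,"z":4,"turn":0,"claw":1}]}}

```text
t: 15.3
position: [419.7, -275.6, 163.6]
ee_rot: [0.761, 0.648, 0.02, 0.021]
ft_force: [1.0, -0.7, -0.5]
opening: 14.2
```

```bash
python3 bar.py b4.png
```

```text
15.3 [ 419.74 -275.55  163.64] jaw [ 0.99 -0.16  0.06] z [ 0.06 -0.01 -1.  ] 14.173308213711753
[256.4, 243.3] 0.81 [ 413.55 -346.25   56.  ]
[147.1, 225.2] 0.57 [ 298.78 -301.82   56.  ]
trace [259.4, 220.7] 0.62 len 196.55736768047169 ang 1.4090482736695642 mid [ 417.58 -339.58   38.  ]
trace [148.5, 222.9] 0.58 len 72.01235083218407 ang 1.0491107822978443 mid [ 296.76 -301.17   38.  ]
```

Call:
{"op": "jog_arm", "data": {"moves": [{"x":0.5,"y":3.5,"z":0.5,"turn":-0.15,"claw":1},{"x":1.2,"y":4,"z":0,"turn":-0.15,"claw":1},{"x":1.2,"y":4,"z":0,"turn":-0.15,"claw":1},{"x":1.2,"y":4,"z":0,"turn":-0.15,"claw":1},{"x":1.2,"y":4,"z":0,"turn":-0.15,"claw":1}]}}

```text
t: 15.95
position: [465.7, -105.4, 165.5]
ee_rot: [0.93, 0.367, 0.01, 0.028]
ft_force: [0.7, -0.7, -0.1]
opening: 13.7
```

Call:
{"op": "jog_arm", "data": {"moves": [{"x":1.2,"y":4,"z":0,"turn":-0.15,"claw":1},{"x":1.2,"y":4,"z":0,"turn":-0.15,"claw":1},{"x":1.2,"y":4,"z":0,"turn":-0.15,"claw":1},{"x":1.2,"y":4,"z":0,"turn":-0.15,"claw":1},{"x":1.2,"y":3,"z":0,"turn":-0.15,"claw":1}]}}

```text
t: 16.45
position: [518.3, 76.8, 158.9]
ee_rot: [0.999, 0.029, -0.004, 0.029]
ft_force: [0.9, -0.3, -0.1]
opening: 13.7
```

Run:
```python
from h import *
np.set_printoptions(precision=3,suppress=True)
st=sensors.state();m=R.from_quat(st['ee_rot']).as_matrix();print(st['t'],st['position'],np.arctan2(m[1,1],m[0,1]),m[:,2],st['joint_pos'],st['opening'])
s3=dict(position=[423.16,-277.83,17.82],ee_rot=[.761,.648,.022,.026])
for q in((389,261),(385,425)):print('hole',atz(np.array(q)/1.5,39,'wrist',s3))
for q in((389,227),(385,452)):print('end',atz(np.array(q)/1.5,39,'wrist',s3))
```

```text
16.45 [518.29   76.785 158.947] -1.511918183160554 [-0.006 -0.057 -0.998] [ 0.186  0.232  1.86  -0.063  1.066  1.729] 13.69150240190141
hole [ 430.022 -236.869   39.   ]
hole [ 415.73  -314.087   39.   ]
end [ 432.267 -222.88    39.   ]
end [ 413.34  -328.733   39.   ]
```

Call:
{"op": "jog_arm", "data": {"moves": [{"x":1.1,"y":3.5,"z":0,"turn":-0.12,"claw":1},{"x":1,"y":2.8,"z":-1,"turn":-0.09,"claw":1},{"x":0,"y":0,"z":-1.5,"turn":0,"claw":1},{"x":0,"y":0,"z":-1.5,"turn":0,"claw":1},{"x":0,"y":0,"z":0,"turn":0,"claw":1}]}}

```text
t: 16.95
position: [537.2, 147.1, 109.8]
ee_rot: [0.996, -0.08, -0.011, 0.029]
ft_force: [-0.2, 0.5, -1.0]
opening: 13.8
```

```bash
cat > pl.py <<'E'
from h import *
import sys
np.set_printoptions(precision=2,suppress=True)
st=sensors.state();a=viewer.get_image('wrist');save(a,sys.argv[1])
m=R.from_quat(st['ee_rot']).as_matrix();print(st['t'],st['position'],'jaw',np.arctan2(m[1,1],m[0,1]),'z',m[:,2],'F',np.array(st['ft_force']),st['opening'])
for n,z in(('post_left_tip',52),('post_right_tip',52),('bar_grip',st['position'][2]+37),('lever_pad',86)):
    print(n,[(r['at'],round(r['conf'],2),atz(r['at'],z,'wrist',st)) for r in models.place_of(n,'wrist')[:2]])
for r in models.trace('bar_grip','wrist')[:1]:
    q=np.argwhere(r['region'])[:,::-1].astype(np.float32);print('trace',r['conf'],q.min(0),q.max(0))
E
python3 pl.py p1.png
```

```text
16.95 [537.2  147.13 109.83] jaw -1.730142254820956 z [-0.03 -0.06 -1.  ] F [-0.25  0.46 -0.97] 13.824066411855755
post_left_tip [([255.6, 146.5], 0.58, array([583.21, 137.67,  52.  ]))]
post_right_tip []
bar_grip [([258.6, 241.7], 0.62, array([541.01, 147.68, 146.83]))]
lever_pad [([162.3, 211.4], 0.87, array([550.42, 219.97,  86.  ]))]
trace 0.97 [240. 151.] [275. 301.]
```

Call:
{"op": "jog_arm", "data": {"moves": [{"x":0.2,"y":-0.4,"z":-1.3,"turn":0.01,"claw":1},{"x":0,"y":0,"z":-1.3,"turn":0,"claw":1},{"x":0,"y":0,"z":-1.3,"turn":0,"claw":1},{"x":0,"y":0,"z":-1.0,"turn":0,"claw":1},{"x":0,"y":0,"z":-0.3,"turn":0,"claw":1}]}}

```text
t: 17.75
position: [542.6, 142.1, 58.5]
ee_rot: [0.997, -0.076, -0.007, 0.028]
ft_force: [0.1, 0.1, -0.1]
opening: 13.6
```

```bash
python3 pl.py p2.png
```

```text
17.75 [542.57 142.1   58.53] jaw -1.7218739143533932 z [-0.02 -0.05 -1.  ] F [ 0.13  0.12 -0.06] 13.598539154132883
post_left_tip []
post_right_tip []
bar_grip [([258.5, 242.2], 0.68, array([545.71, 142.69,  95.53]))]
lever_pad [([133.3, 245.5], 0.75, array([552.76, 221.36,  86.  ]))]
trace 0.57 [240. 150.] [276. 301.]
```

View pics/p2.png

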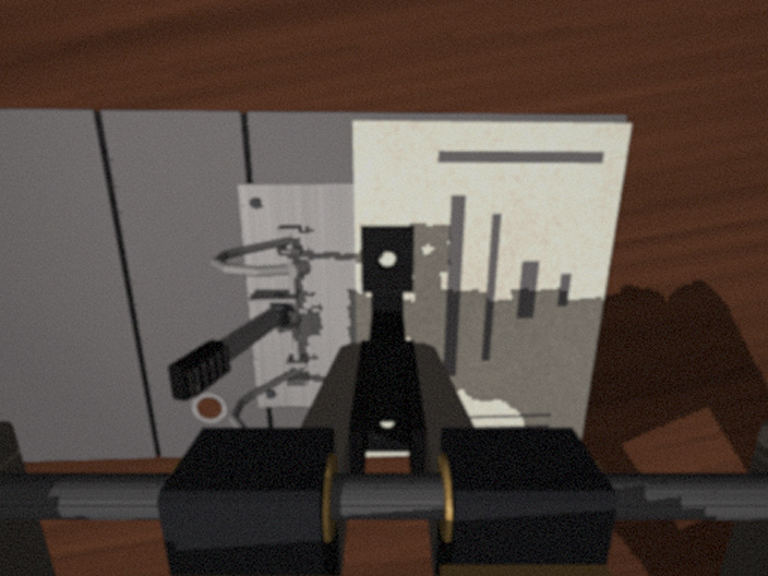

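Run:
```python
from h import *
np.set_printoptions(precision=2,suppress=True)
st=sensors.state();z=st['position'][2]+18
h=[atz(np.array(q)/1.5,z,'wrist',st) for q in((388,259),(387,424))];print(st['position'],h,(h[0]+h[1])/2,np.linalg.norm(h[0]-h[1]),np.arctan2(*(h[0]-h[1])[1::-1]))
o=np.array([542.3,144.3]);y=np.array([np.cos(-1.72+np.pi/2),np.sin(-1.72+np.pi/2)]);print(o+40*y,o-40*y)
# refit from several wrist/top looks incl. current lever pad/hinge
import glob
im=viewer.get_image('top');
print([(n,[(r['at'],round(r['conf'],2),atz(r['at'],zz,'top')) for r in models.place_of(n,'top')[:2]]) for n,zz in(('bar_grip',z+19),('lever_pad',86),('file',0),('lever_hinge',20))])
# detect bar hole brightness centroid
a=cv2.imread('pics/p2.png',0)[240:280,365:412];m=(a>120).astype(np.uint8);n,l,s,c=cv2.connectedComponentsWithStats(m);print([(s[i],c[i]+[365,240]) for i in range(1,n) if s[i][4]<400])
```

```text
[544.02 142.62  60.89] [array([585.5 , 136.16,  78.89]), array([505.99, 148.72,  78.89])] [545.75 142.44  78.89] 80.49568174045221 -0.15671177213397688
[581.86 138.35] [502.74 150.25]
[('bar_grip', [([406.2, 279.1], 0.77, array([ 272.68, -415.9 ,   97.89])), ([161.7, 155.1], 0.7, array([549.05, 141.72,  97.89]))]), ('lever_pad', [([307.2, 172.6], 0.5, array([ 513.88, -195.21,   86.  ]))]), ('file', [([167.1, 166.0], 0.67, array([541.39, 149.01,   0.  ])), ([342.4, 144.3], 0.36, array([ 601.97, -293.04,    0.  ]))]), ('lever_hinge', [([144.7, 161.6], 0.63, array([548.21, 200.66,  20.  ]))])]
[(array([ 14,  12,  17,  14, 180], dtype=int32), array([387.32, 258.8 ]))]
```

Call:
{"op": "jog_arm", "data": {"moves": [{"x":-0.4,"y":0.2,"z":-0.6,"turn":0,"claw":1},{"x":0,"y":0,"z":-0.6,"turn":0,"claw":1},{"x":0,"y":0,"z":-0.2,"turn":0,"claw":1}]}}

```text
t: 18.6
position: [539.7, 144.8, 46.2]
ee_rot: [0.997, -0.076, -0.005, 0.027]
ft_force: [0.2, 0.1, 0.3]
opening: 13.9
```

```bash
cat > hole.py <<'E'
from h import *
np.set_printoptions(precision=2,suppress=True)
st=sensors.state();im=viewer.get_image('wrist');z=st['position'][2]+18
g=cv2.cvtColor(cv2.resize(im,None,fx=1.5,fy=1.5,interpolation=cv2.INTER_CUBIC),cv2.COLOR_RGB2GRAY)
C=[]
for x0,y0 in((365,240),(365,405)):
    m=(g[y0:y0+40,x0:x0+47]>90).astype(np.uint8);n,l,s,c=cv2.connectedComponentsWithStats(m)
    k=[c[i]+[x0,y0] for i in range(1,n) if 15<s[i][4]<400 and s[i][0]>0 and s[i][0]+s[i][2]<47 and s[i][1]>0 and s[i][1]+s[i][3]<40];C.append(k)
print(C)
q=np.array([C[0][0] if C[0] else (387.3,258.8),(387,424)])/1.5
h=[atz(p,z,'wrist',st) for p in q];print('pos',st['position'],'mid',(h[0]+h[1])/2,'F',np.array(st['ft_force']),st['opening'],'hole L',h[0])
save(im[130:300,190:330],'hole_%.2f.png'%st['t'],4)
for n,zz in(('post_left_tip',52),('lever_pad',86),('lever_hinge',20),('post_right_tip',52)):print(n,[(r['at'],round(r['conf'],2),atz(r['at'],zz,'wrist',st)) for r in models.place_of(n,'wrist')[:2]])
E
python3 hole.py
```

```text
[[array([387.53, 259.66])], [array([387.  , 423.78])]]
pos [539.66 144.79  46.16] mid [541.25 144.72  64.16] F [0.17 0.08 0.34] 13.855545186443976 hole L [580.87 138.55  64.16]
post_left_tip []
lever_pad [([129.7, 253.9], 0.91, array([550.1 , 221.79,  86.  ]))]
lever_hinge [([185.3, 210.7], 0.82, array([549.09, 200.63,  20.  ]))]
post_right_tip []
```

Call:
{"op": "jog_arm", "data": {"moves": [{"x":0.05,"y":0,"z":-0.4,"turn":0,"claw":1},{"x":0,"y":0,"z":-0.3,"turn":0,"claw":1}]}}

```text
t: 19.05
position: [541.5, 145.0, 40.2]
ee_rot: [0.997, -0.076, -0.004, 0.026]
ft_force: [0.0, -0.4, 0.0]
opening: 13.6
```

Call:
{"op": "jog_arm", "data": {"moves": [{"x":0,"y":0,"z":-0.3,"turn":0,"claw":1}]}}

```text
t: 19.15
position: [541.6, 145.0, 36.9]
ee_rot: [0.997, -0.076, -0.004, 0.026]
ft_force: [0.1, -0.2, -1.2]
opening: 13.5
```

Call:
{"op": "jog_arm", "data": {"moves": [{"x":0,"y":0,"z":-0.2,"turn":0,"claw":1}]}}

```text
t: 19.25
position: [541.4, 145.0, 34.6]
ee_rot: [0.997, -0.076, -0.004, 0.026]
ft_force: [-1.0, 0.9, 1.5]
opening: 13.6
```

Call:
{"op": "jog_arm", "data": {"moves": [{"x":-0.05,"y":0,"z":-0.2,"turn":0,"claw":1}]}}

```text
t: 19.35
position: [540.5, 145.0, 32.4]
ee_rot: [0.997, -0.076, -0.004, 0.026]
ft_force: [-0.4, 1.1, -0.0]
opening: 13.6
```

Call:
{"op": "jog_arm", "data": {"moves": [{"x":0,"y":0,"z":-0.2,"turn":0,"claw":1}]}}

```text
t: 19.45
position: [540.2, 145.1, 30.1]
ee_rot: [0.997, -0.076, -0.005, 0.026]
ft_force: [-0.8, 0.8, 1.1]
opening: 13.7
```

```bash
python3 hole.py
```

```text
[[array([386.53, 263.19])], []]
pos [540.19 145.05  30.12] mid [541.05 145.29  48.12] F [-0.8   0.76  1.08] 13.653970357915847 hole L [579.93 139.42  48.12]
post_left_tip [([254.3, 286.9], 0.39, array([501.88, 154.04,  52.  ]))]
lever_pad [([120.4, 269.0], 0.93, array([550.13, 221.47,  86.  ])), ([258.9, 242.6], 0.55, array([552.37, 145.  ,  86.  ]))]
lever_hinge [([184.4, 216.9], 0.95, array([550.27, 198.53,  20.  ]))]
post_right_tip [([255.9, 287.4], 0.97, array([501.26, 153.  ,  52.  ]))]
```

Call:
{"op": "jog_arm", "data": {"moves": [{"x":0,"y":0,"z":-0.3,"turn":0,"claw":1}]}}

```text
t: 19.8
position: [540.2, 145.1, 27.4]
ee_rot: [0.997, -0.076, -0.005, 0.026]
ft_force: [-2.4, 0.4, 0.1]
opening: 13.5
```

Call:
{"op": "jog_arm", "data": {"moves": [{"x":0,"y":0,"z":-0.3,"turn":0,"claw":1}]}}

```text
t: 19.9
position: [540.2, 145.1, 24.3]
ee_rot: [0.997, -0.076, -0.005, 0.026]
ft_force: [-2.0, 1.0, 1.3]
opening: 14.0
```

Call:
{"op": "jog_arm", "data": {"moves": [{"x":0,"y":0,"z":-0.3,"turn":0,"claw":1}]}}

```text
t: 20.0
position: [540.3, 145.2, 21.2]
ee_rot: [0.997, -0.076, -0.004, 0.026]
ft_force: [-1.5, 0.6, 0.6]
opening: 13.7
```

Call:
{"op": "jog_arm", "data": {"moves": [{"x":-0.05,"y":0,"z":-0.3,"turn":0,"claw":1},{"x":0,"y":0,"z":-0.3,"turn":0,"claw":1}]}}

```text
t: 20.2
position: [540.2, 145.1, 14.7]
ee_rot: [0.997, -0.076, -0.004, 0.026]
ft_force: [-2.4, 0.9, 1.0]
opening: 13.7
```

Call:
{"op": "jog_arm", "data": {"moves": [{"x":0,"y":0,"z":-0.3,"turn":0,"claw":1},{"x":0,"y":0,"z":-0.3,"turn":0,"claw":1}]}}

```text
t: 20.4
position: [540.2, 145.1, 8.1]
ee_rot: [0.997, -0.076, -0.004, 0.026]
ft_force: [-2.2, 0.6, 1.2]
opening: 14.0
```

Call:
{"op": "jog_arm", "data": {"moves": [{"x":0,"y":0,"z":-0.2,"turn":0,"claw":1}]}}

```text
t: 20.5
position: [540.2, 145.1, 5.7]
ee_rot: [0.997, -0.076, -0.004, 0.026]
ft_force: [-1.3, 0.6, 0.7]
opening: 14.0
```

Call:
{"op": "jog_arm", "data": {"moves": [{"x":0,"y":0,"z":-0.2,"turn":0,"claw":1}]}}

```text
t: 20.6
position: [540.2, 145.1, 3.5]
ee_rot: [0.997, -0.076, -0.004, 0.026]
ft_force: [-1.3, 0.9, 0.9]
opening: 14.0
```

Call:
{"op": "jog_arm", "data": {"moves": [{"x":0,"y":0,"z":-0.2,"turn":0,"claw":1}]}}

```text
t: 20.7
position: [540.2, 145.1, 1.3]
ee_rot: [0.997, -0.076, -0.004, 0.026]
ft_force: [-1.8, 1.6, 0.4]
opening: 13.8
```

Call:
{"op": "jog_arm", "data": {"moves": [{"x":0,"y":0,"z":-0.15,"turn":0,"claw":1}]}}

```text
t: 20.8
position: [540.2, 145.1, -0.4]
ee_rot: [0.997, -0.076, -0.004, 0.026]
ft_force: [-2.6, 0.8, 3.0]
opening: 13.7
```

Call:
{"op": "jog_arm", "data": {"moves": [{"x":0,"y":0,"z":-0.15,"turn":0,"claw":1}]}}

```text
t: 20.9
position: [540.1, 145.0, -0.9]
ee_rot: [0.997, -0.076, -0.004, 0.027]
ft_force: [-10.1, -0.5, 31.0]
opening: 13.6
```

Call:
{"op": "jog_arm", "data": {"moves": [{"x":0,"y":0,"z":-0.15,"turn":0,"claw":1}]}}

```text
t: 21.0
position: [540.1, 144.9, -0.8]
ee_rot: [0.997, -0.076, -0.004, 0.027]
ft_force: [-8.6, -1.2, 26.0]
opening: 13.6
```

Call:
{"op": "jog_arm", "data": {"moves": [{"x":0,"y":0,"z":0.1,"turn":0,"claw":0.4},{"x":0,"y":0,"z":0,"turn":0,"claw":0.4},{"x":0,"y":0,"z":0,"turn":0,"claw":0.4}]}}

```text
t: 21.3
position: [541.5, 145.0, 1.1]
ee_rot: [0.997, -0.076, -0.003, 0.026]
ft_force: [0.3, -0.2, 0.1]
opening: 27.5
```

Call:
{"op": "jog_arm", "data": {"moves": [{"x":0,"y":0,"z":1,"turn":0,"claw":0.4},{"x":0,"y":0,"z":2,"turn":0,"claw":0.4},{"x":0,"y":0,"z":3,"turn":0,"claw":0.4},{"x":0,"y":0,"z":3,"turn":0,"claw":0.4},{"x":0,"y":0,"z":4,"turn":0,"claw":0.4}]}}

```text
t: 21.8
position: [537.1, 143.4, 131.2]
ee_rot: [0.997, -0.076, -0.008, 0.028]
ft_force: [0.7, -0.3, 1.1]
opening: 27.7
```

Run:
```python
from h import *
np.set_printoptions(precision=2,suppress=True)
st=sensors.state();a=viewer.get_image('wrist');save(a[60:320,100:400],'q1.png',2)
m=R.from_quat(st['ee_rot']).as_matrix();print(st['t'],st['position'],m[:,2],st['ft_force'],st['opening'])
for n,z in(('post_left_tip',52),('post_right_tip',52),('bar_grip',36),('lever_pad',86)):
    print(n,[(r['at'],round(r['conf'],2),atz(r['at'],z,'wrist',st)) for r in models.place_of(n,'wrist')[:2]])
t=models.trace('bar_grip','wrist')[:1]
for r in t:
    q=np.argwhere(r['region'])[:,::-1].astype(np.float32);print('trace',r['conf'],cv2.minAreaRect(q))
```

```text
21.8 [537.12 143.39 131.23] [-0.02 -0.06 -1.  ] [ 0.73 -0.32  1.06] 27.670174447601735
post_left_tip [([250.2, 145.5], 0.82, array([581.9 , 138.68,  52.  ]))]
post_right_tip [([250.5, 225.0], 0.73, array([501.71, 151.26,  52.  ]))]
bar_grip [([249.9, 182.4], 0.68, array([542.  , 144.89,  36.  ]))]
lever_pad [([161.1, 204.0], 0.9, array([549.54, 222.9 ,  86.  ]))]
trace 0.78 ((248.0, 176.0), (96.0, 20.0), 90.0)
```

Call:
{"op": "jog_arm", "data": {"moves": [{"x":0.2,"y":1,"z":0.5,"turn":0.15,"claw":0.3},{"x":0.2,"y":1,"z":0.5,"turn":0.15,"claw":0.3},{"x":0.2,"y":1,"z":0.5,"turn":0.15,"claw":0.3},{"x":0.2,"y":1,"z":0,"turn":0.15,"claw":0.3},{"x":0.2,"y":1,"z":0,"turn":0.15,"claw":0.3}]}}

```text
t: 22.6
position: [542.6, 192.0, 137.3]
ee_rot: [0.954, 0.298, -0.003, 0.032]
ft_force: [0.4, -0.2, -0.5]
opening: 32.3
```

Call:
{"op": "jog_arm", "data": {"moves": [{"x":0.2,"y":1,"z":0,"turn":0.15,"claw":0.3},{"x":0.2,"y":1,"z":0,"turn":0.15,"claw":0.3},{"x":0.2,"y":1,"z":0,"turn":0.15,"claw":0.3},{"x":0.2,"y":0,"z":0,"turn":0.15,"claw":0.3},{"x":0,"y":0,"z":0,"turn":0.15,"claw":0.3}]}}

```text
t: 23.1
position: [545.7, 222.6, 128.1]
ee_rot: [0.778, 0.627, 0.002, 0.031]
ft_force: [0.1, 0.1, 0.8]
opening: 32.1
```

```bash
python3 pl.py q2.png
```

```text
23.1 [545.69 222.56 128.12] jaw -0.213971680137587 z [ 0.04 -0.05 -1.  ] F [0.08 0.1  0.81] 32.10912852647715
post_left_tip []
post_right_tip []
bar_grip [([266.2, 251.9], 0.7, array([548.75, 217.64, 165.12]))]
lever_pad [([264.0, 201.2], 0.63, array([553.67, 220.66,  86.  ]))]
trace 0.93 [231. 234.] [283. 262.]
```

Call:
{"op": "jog_arm", "data": {"moves": [{"x":0.95,"y":-0.3,"z":-0.5,"turn":0.05,"claw":0.3},{"x":0,"y":0,"z":-1,"turn":0,"claw":0.3},{"x":0,"y":0,"z":0,"turn":0,"claw":0.3}]}}

```text
t: 23.7
position: [556.0, 219.4, 113.6]
ee_rot: [0.768, 0.64, 0.004, 0.031]
ft_force: [-0.2, -0.1, -0.4]
opening: 32.1
```

```bash
python3 pl.py q3.png
```

```text
23.7 [556.02 219.39 113.62] jaw -0.18129948421195818 z [ 0.05 -0.04 -1.  ] F [-0.18 -0.13 -0.35] 32.12002612081905
post_left_tip []
post_right_tip []
bar_grip [([248.9, 257.8], 0.85, array([547.86, 212.67, 150.62]))]
lever_pad [([251.4, 208.6], 0.79, array([552.74, 218.96,  86.  ]))]
trace 0.63 [233. 237.] [283. 269.]
```

Call:
{"op": "jog_arm", "data": {"moves": [{"x":0,"y":0,"z":-1,"turn":0,"claw":0.3},{"x":0,"y":0,"z":-1,"turn":0,"claw":0.3},{"x":0,"y":0,"z":-1,"turn":0,"claw":0.3}]}}

```text
t: 24.3
position: [558.1, 220.7, 85.2]
ee_rot: [0.767, 0.64, 0.007, 0.032]
ft_force: [-0.7, -1.0, -1.4]
opening: 32.4
```

Call:
{"op": "jog_arm", "data": {"moves": [{"x":-0.05,"y":0,"z":-0.6,"turn":0,"claw":0.3},{"x":0,"y":0,"z":-0.6,"turn":0,"claw":0.3}]}}

```text
t: 24.5
position: [556.6, 220.3, 70.6]
ee_rot: [0.767, 0.64, 0.005, 0.032]
ft_force: [0.1, -0.2, 0.5]
opening: 31.9
```

Call:
{"op": "jog_arm", "data": {"moves": [{"x":-0.05,"y":0,"z":-0.8,"turn":0,"claw":0.3},{"x":0,"y":0,"z":-0.8,"turn":0,"claw":0.3},{"x":0,"y":0,"z":-0.8,"turn":0,"claw":0.3}]}}

```text
t: 24.8
position: [556.0, 220.2, 44.4]
ee_rot: [0.767, 0.64, 0.005, 0.032]
ft_force: [0.5, 0.9, -0.0]
opening: 32.2
```

Call:
{"op": "jog_arm", "data": {"force": 20, "moves": [{"x":-0.05,"y":0,"z":-0.7,"turn":0,"claw":0.3},{"x":0,"y":0,"z":0,"turn":0,"claw":1},{"x":0,"y":0,"z":0,"turn":0,"claw":1},{"x":0,"y":0,"z":0,"turn":0,"claw":1}]}}

```text
t: 25.2
position: [554.7, 219.9, 35.2]
ee_rot: [0.768, 0.64, 0.004, 0.031]
ft_force: [1.6, -0.9, -2.9]
opening: 16.3
```

Call:
{"op": "jog_arm", "data": {"moves": [{"x":0.09,"y":0.64,"z":-0.26,"turn":0,"claw":1},{"x":0.09,"y":0.62,"z":-0.31,"turn":0,"claw":1}]}}

```text
t: 25.4
position: [556.2, 229.8, 30.9]
ee_rot: [0.767, 0.64, 0.002, 0.033]
ft_force: [-1.3, -8.2, 8.1]
opening: 16.1
```

Call:
{"op": "jog_arm", "data": {"moves": [{"x":0.08,"y":0.58,"z":-0.38,"turn":0,"claw":1},{"x":0.08,"y":0.55,"z":-0.43,"turn":0,"claw":1}]}}

```text
t: 25.6
position: [557.9, 239.4, 24.9]
ee_rot: [0.767, 0.64, 0.001, 0.034]
ft_force: [-2.3, -6.7, 10.5]
opening: 15.6
```

Call:
{"op": "jog_arm", "data": {"moves": [{"x":0.09,"y":0.58,"z":-0.5,"turn":0,"claw":1},{"x":0.08,"y":0.52,"z":-0.58,"turn":0,"claw":1}]}}

```text
t: 25.8
position: [559.8, 249.4, 16.6]
ee_rot: [0.768, 0.64, 0.0, 0.035]
ft_force: [-3.9, -3.8, 12.6]
opening: 15.6
```

Call:
{"op": "jog_arm", "data": {"moves": [{"x":0.07,"y":0.46,"z":-0.62,"turn":0,"claw":1},{"x":0.06,"y":0.36,"z":-0.66,"turn":0,"claw":1}]}}

```text
t: 26.0
position: [561.4, 258.0, 6.4]
ee_rot: [0.768, 0.64, 0.001, 0.035]
ft_force: [-5.0, -0.5, 13.1]
opening: 16.1
```

Call:
{"op": "jog_arm", "data": {"moves": [{"x":0.04,"y":0.26,"z":-0.7,"turn":0,"claw":1},{"x":0.04,"y":0.25,"z":-0.68,"turn":0,"claw":1}]}}

```text
t: 26.2
position: [562.8, 265.0, -4.7]
ee_rot: [0.768, 0.639, 0.002, 0.035]
ft_force: [-4.8, -0.1, 9.8]
opening: 15.7
```

Call:
{"op": "jog_arm", "data": {"moves": [{"x":0.03,"y":0.2,"z":-0.65,"turn":0,"claw":1},{"x":0.02,"y":0.1,"z":-0.4,"turn":0,"claw":1}]}}

```text
t: 26.4
position: [563.5, 269.3, -13.5]
ee_rot: [0.768, 0.64, 0.002, 0.035]
ft_force: [-2.1, -2.3, 5.5]
opening: 15.8
```

Call:
{"op": "jog_arm", "data": {"moves": [{"x":0,"y":0.08,"z":-0.4,"turn":0,"claw":1}]}}

```text
t: 26.5
position: [563.8, 270.6, -16.7]
ee_rot: [0.768, 0.64, 0.003, 0.035]
ft_force: [-1.2, -0.8, 4.3]
opening: 15.8
```

Call:
{"op": "jog_arm", "data": {"moves": [{"x":0,"y":0.05,"z":-0.25,"turn":0,"claw":1}]}}

```text
t: 26.6
position: [563.9, 271.3, -18.8]
ee_rot: [0.768, 0.64, 0.003, 0.035]
ft_force: [-1.1, -1.7, 2.8]
opening: 15.4
```

Past dead centre. Release, rise, close the fingers, then press on the tread.

Call:
{"op": "jog_arm", "data": {"moves": [{"x":0,"y":0,"z":0,"turn":0,"claw":0.3},{"x":0,"y":0,"z":0,"turn":0,"claw":0.3},{"x":0,"y":0,"z":1.5,"turn":0,"claw":0.3},{"x":0,"y":0,"z":2,"turn":0,"claw":0.3},{"x":0,"y":0,"z":2,"turn":0,"claw":0.6}]}}

```text
t: 27.1
position: [562.6, 271.0, 37.3]
ee_rot: [0.768, 0.64, 0.001, 0.034]
ft_force: [0.7, -0.0, -0.1]
opening: 26.0
```

Call:
{"op": "jog_arm", "data": {"moves": [{"x":0,"y":0,"z":0,"turn":0,"claw":1},{"x":0,"y":0,"z":0,"turn":0,"claw":1}]}}

```text
t: 27.3
position: [565.0, 272.2, 41.6]
ee_rot: [0.768, 0.64, 0.004, 0.035]
ft_force: [0.0, -0.1, 0.0]
opening: 10.3
```

Run:
```python
from h import *
np.set_printoptions(precision=2,suppress=True)
st=sensors.state();a=viewer.get_image('wrist');save(a,'r1.png');viewer.get_image('top');viewer.get_image('scene')
m=R.from_quat(st['ee_rot']).as_matrix();print(st['t'],st['position'],m[:,2],st['ft_force'],st['opening'])
for n,z in(('lever_pad',30),('tread',36),('bar_grip',36)):
  for c in('wrist','top'):print(n,c,[(r['at'],round(r['conf'],2),atz(r['at'],z,c,st)) for r in models.place_of(n,c)[:3]])
```

```text
27.3 [565.02 272.16  41.6 ] [ 0.05 -0.05 -1.  ] [ 0.04 -0.09  0.  ] 10.29798597862952
lever_pad wrist [([258.6, 324.5], 0.72, array([548.05, 168.23,  30.  ]))]
lever_pad top [([128.0, 157.9], 0.64, array([555.08, 239.44,  30.  ])), ([344.2, 177.9], 0.62, array([ 511.24, -291.36,   30.  ])), ([166.0, 141.2], 0.52, array([597.95, 147.46,  30.  ]))]
tread wrist []
tread top [([167.3, 146.4], 0.75, array([583.57, 142.55,  36.  ])), ([125.8, 154.4], 0.44, array([562.53, 243.4 ,  36.  ]))]
bar_grip wrist [([257.7, 351.6], 0.62, array([542.47, 144.21,  36.  ]))]
bar_grip top [([406.5, 278.3], 0.68, array([ 270.74, -436.2 ,   36.  ])), ([164.3, 160.1], 0.64, array([549.41, 148.76,  36.  ])), ([351.3, 269.2], 0.64, array([ 290.69, -305.29,   36.  ]))]
```

Lever sprang up again (top px 128,158 = lifted position): it was not past dead centre. I'll regrip, a bit nearer the fingertips, and go until the pull changes sign.

Call:
{"op": "jog_arm", "data": {"moves": [{"x":0,"y":0,"z":2.5,"turn":0,"claw":0.3},{"x":0,"y":-0.5,"z":2.5,"turn":0,"claw":0.3},{"x":-0.4,"y":-2.3,"z":0,"turn":0,"claw":0.3},{"x":-0.4,"y":-2.3,"z":0,"turn":0,"claw":0.3},{"x":0,"y":0,"z":0,"turn":0,"claw":0.3}]}}

```text
t: 28.25
position: [555.4, 219.8, 90.4]
ee_rot: [0.767, 0.64, 0.002, 0.035]
ft_force: [0.5, 0.3, -0.0]
opening: 32.1
```

```bash
python3 pl.py r2.png
```

```text
28.25 [555.42 219.84  90.44] jaw -0.17891113615841 z [ 0.05 -0.05 -1.  ] F [ 0.49  0.27 -0.04] 32.135070354420826
post_left_tip []
post_right_tip []
bar_grip [([251.0, 267.6], 0.72, array([547.14, 206.14, 127.44]))]
lever_pad [([255.7, 220.8], 0.68, array([554.47, 218.32,  86.  ]))]
trace 0.9 [232. 247.] [284. 283.]
```

Call:
{"op": "jog_arm", "data": {"moves": [{"x":0,"y":0,"z":-1,"turn":0,"claw":0.3},{"x":0,"y":0,"z":-1,"turn":0,"claw":0.3},{"x":0,"y":0,"z":-1,"turn":0,"claw":0.3}]}}

```text
t: 28.85
position: [556.9, 224.2, 58.6]
ee_rot: [0.766, 0.642, 0.004, 0.035]
ft_force: [-0.4, -0.2, -1.2]
opening: 32.1
```

Call:
{"op": "jog_arm", "data": {"moves": [{"x":0,"y":0,"z":-1,"turn":0,"claw":0.3},{"x":-0.05,"y":0,"z":-0.6,"turn":0,"claw":0.3}]}}

```text
t: 29.05
position: [555.3, 223.9, 39.5]
ee_rot: [0.766, 0.642, 0.002, 0.034]
ft_force: [0.2, -0.2, -0.4]
opening: 32.0
```

Call:
{"op": "jog_arm", "data": {"force": 25, "moves": [{"x":0,"y":0,"z":-0.2,"turn":0,"claw":0.3},{"x":0,"y":0,"z":0,"turn":0,"claw":1},{"x":0,"y":0,"z":0,"turn":0,"claw":1},{"x":0,"y":0,"z":0,"turn":0,"claw":1}]}}

```text
t: 29.45
position: [555.2, 223.4, 35.8]
ee_rot: [0.766, 0.642, 0.002, 0.034]
ft_force: [5.0, -1.4, -5.2]
opening: 16.1
```

Call:
{"op": "jog_arm", "data": {"moves": [{"x":0.09,"y":0.64,"z":-0.26,"turn":0,"claw":1},{"x":0.09,"y":0.62,"z":-0.31,"turn":0,"claw":1},{"x":0.08,"y":0.58,"z":-0.38,"turn":0,"claw":1},{"x":0.08,"y":0.55,"z":-0.43,"turn":0,"claw":1}]}}

```text
t: 29.85
position: [558.5, 241.9, 25.9]
ee_rot: [0.766, 0.641, -0.002, 0.037]
ft_force: [-2.2, -6.1, 11.1]
opening: 16.0
```

Call:
{"op": "jog_arm", "data": {"moves": [{"x":0.09,"y":0.58,"z":-0.5,"turn":0,"claw":1},{"x":0.08,"y":0.52,"z":-0.58,"turn":0,"claw":1},{"x":0.07,"y":0.42,"z":-0.62,"turn":0,"claw":1}]}}

```text
t: 30.15
position: [561.3, 256.2, 13.3]
ee_rot: [0.767, 0.641, -0.002, 0.038]
ft_force: [-4.8, -1.3, 13.8]
opening: 15.7
```

Call:
{"op": "jog_arm", "data": {"moves": [{"x":0.05,"y":0.32,"z":-0.66,"turn":0,"claw":1},{"x":0.04,"y":0.24,"z":-0.68,"turn":0,"claw":1},{"x":0.04,"y":0.2,"z":-0.68,"turn":0,"claw":1}]}}

```text
t: 30.45
position: [563.4, 267.2, -1.7]
ee_rot: [0.767, 0.64, 0.0, 0.037]
ft_force: [-6.2, 3.3, 11.2]
opening: 15.3
```

Call:
{"op": "jog_arm", "data": {"moves": [{"x":0.02,"y":0.12,"z":-0.65,"turn":0,"claw":1},{"x":0.02,"y":0.1,"z":-0.65,"turn":0,"claw":1}]}}

```text
t: 30.65
position: [564.3, 272.2, -11.8]
ee_rot: [0.768, 0.64, 0.002, 0.036]
ft_force: [-3.8, 2.7, 8.3]
opening: 15.3
```

Call:
{"op": "jog_arm", "data": {"moves": [{"x":0.0,"y":0.05,"z":-0.4,"turn":0,"claw":1}]}}

```text
t: 30.75
position: [564.5, 273.6, -14.8]
ee_rot: [0.768, 0.64, 0.003, 0.036]
ft_force: [-2.1, -0.9, 5.7]
opening: 15.5
```

Call:
{"op": "jog_arm", "data": {"moves": [{"x":0.0,"y":0.03,"z":-0.35,"turn":0,"claw":1}]}}

```text
t: 30.85
position: [564.7, 274.6, -17.4]
ee_rot: [0.768, 0.64, 0.003, 0.036]
ft_force: [-2.1, 0.7, 4.4]
opening: 15.4
```

Call:
{"op": "jog_arm", "data": {"moves": [{"x":0.0,"y":0.02,"z":-0.3,"turn":0,"claw":1}]}}

```text
t: 30.95
position: [564.8, 275.4, -19.7]
ee_rot: [0.768, 0.64, 0.003, 0.036]
ft_force: [-1.3, 0.5, 3.9]
opening: 15.3
```

Call:
{"op": "jog_arm", "data": {"moves": [{"x":0.0,"y":0,"z":-0.3,"turn":0,"claw":1}]}}

```text
t: 31.05
position: [565.0, 276.1, -22.2]
ee_rot: [0.768, 0.64, 0.004, 0.036]
ft_force: [-2.3, 3.2, 3.3]
opening: 15.4
```

Call:
{"op": "jog_arm", "data": {"moves": [{"x":0.0,"y":0,"z":-0.25,"turn":0,"claw":1}]}}

```text
t: 31.15
position: [565.1, 276.7, -24.5]
ee_rot: [0.768, 0.64, 0.004, 0.036]
ft_force: [-1.5, 3.7, 2.6]
opening: 15.5
```

Call:
{"op": "jog_arm", "data": {"moves": [{"x":0.0,"y":0,"z":-0.2,"turn":0,"claw":1}]}}

```text
t: 31.25
position: [565.2, 277.2, -26.6]
ee_rot: [0.768, 0.64, 0.005, 0.036]
ft_force: [-1.7, 3.9, 1.5]
opening: 15.6
```

Call:
{"op": "jog_arm", "data": {"moves": [{"x":0.0,"y":-0.1,"z":-0.15,"turn":0,"claw":1}]}}

```text
t: 31.35
position: [565.4, 277.3, -28.0]
ee_rot: [0.768, 0.64, 0.006, 0.035]
ft_force: [-8.0, 9.1, 20.4]
opening: 15.2
```

Call:
{"op": "jog_arm", "data": {"moves": [{"x":0.0,"y":-0.1,"z":-0.1,"turn":0,"claw":1}]}}

```text
t: 31.45
position: [565.5, 277.5, -28.0]
ee_rot: [0.768, 0.639, 0.006, 0.035]
ft_force: [-9.6, 6.0, 21.2]
opening: 15.7
```

```bash
cat > lp.py <<'E'
from h import *
np.set_printoptions(precision=2,suppress=True)
st=sensors.state();m=R.from_quat(st['ee_rot']).as_matrix();print(st['t'],st['position'],m[:,2],np.array(st['ft_force']),st['opening'])
th=np.arange(0,1.2,.1)
def P(a,r=70,n=0): # tread/pad pos at lever angle a
    a=a+.15;x=-55-r*np.cos(a)+n*np.sin(a);z=20+r*np.sin(a)+n*np.cos(a);u=np.array([np.cos(-1.72),np.sin(-1.72)]);return [541.8+u[0]*x,145+u[1]*x,z]
for c in('wrist','top','scene'):
    save(viewer.get_image(c),'lp%s%.2f.png'%(c,st['t']))
    for n,k in(('lever_pad',0),('tread',6.5)):
        for r in models.place_of(n,c)[:2]:
            e=[np.linalg.norm(proj(P(a,70,k),c,st)-r['at']) for a in th];i=int(np.argmin(e));print(c,n,r['at'],round(r['conf'],2),'angle~',round(th[i],2),'err',round(e[i],1))
E
python3 lp.py
```

```text
31.45 [565.45 277.47 -27.98] [ 0.05 -0.05 -1.  ] [-9.61  6.   21.24] 15.683609917771822
wrist lever_pad [257.2, 288.6] 0.81 angle~ 0.1 err 3.0
wrist tread [259.5, 298.6] 0.74 angle~ 0.1 err 3.4
wrist tread [257.8, 289.8] 0.38 angle~ 0.0 err 0.6
top lever_pad [117.8, 156.7] 0.66 angle~ 0.0 err 1.7
scene lever_pad [390.7, 235.3] 0.52 angle~ 0.1 err 0.6
scene tread [181.4, 218.9] 0.59 angle~ 1.1 err 192.3
scene tread [392.2, 232.3] 0.46 angle~ 0.2 err 2.4
```

Call:
{"op": "jog_arm", "data": {"moves": [{"x":0,"y":0,"z":0.1,"turn":0,"claw":0.3},{"x":0,"y":0,"z":0,"turn":0,"claw":0.3},{"x":0,"y":0,"z":2.5,"turn":0,"claw":0.3},{"x":0,"y":0,"z":4,"turn":0,"claw":0.3},{"x":0,"y":0,"z":4,"turn":0,"claw":0.3}]}}

```text
t: 32.4
position: [561.0, 272.9, 73.5]
ee_rot: [0.768, 0.64, -0.001, 0.034]
ft_force: [0.3, -0.2, -0.1]
opening: 32.3
```

```bash
python3 lp.py
```

```text
32.4 [560.99 272.92  73.46] [ 0.04 -0.05 -1.  ] [ 0.28 -0.16 -0.05] 32.28265639731545
wrist lever_pad [259.1, 209.0] 0.66 angle~ 0.1 err 4.2
wrist tread [254.1, 208.6] 0.84 angle~ 0.0 err 1.5
top lever_pad [382.1, 172.5] 0.65 angle~ 1.1 err 254.0
top lever_pad [112.3, 157.1] 0.53 angle~ 0.1 err 4.3
top tread [111.9, 155.9] 0.69 angle~ 0.0 err 4.2
scene lever_pad [388.6, 234.9] 0.68 angle~ 0.2 err 1.8
scene tread [392.8, 235.0] 0.69 angle~ 0.0 err 2.4
```

The lever now stays down at home after release. Close fingers and press on the tread.

Call:
{"op": "jog_arm", "data": {"moves": [{"x":0.05,"y":-0.5,"z":-1,"turn":0,"claw":1},{"x":0,"y":0,"z":-1,"turn":0,"claw":1},{"x":0,"y":0,"z":-1,"turn":0,"claw":1},{"x":0,"y":0,"z":-1,"turn":0,"claw":1}]}}

```text
t: 33.25
position: [560.7, 267.3, 27.3]
ee_rot: [0.768, 0.64, -0.001, 0.034]
ft_force: [1.5, 0.6, -0.3]
opening: 2.4
```

Call:
{"op": "jog_arm", "data": {"moves": [{"x":0,"y":0,"z":-1,"turn":0,"claw":1}]}}

```text
t: 33.35
position: [560.4, 267.2, 15.9]
ee_rot: [0.768, 0.64, -0.002, 0.034]
ft_force: [-0.0, -0.6, 1.5]
opening: 0.7
```

Call:
{"op": "jog_arm", "data": {"moves": [{"x":0.05,"y":0,"z":-0.5,"turn":0,"claw":1}]}}

```text
t: 33.45
position: [560.1, 266.8, 9.2]
ee_rot: [0.768, 0.64, -0.003, 0.034]
ft_force: [-0.1, 0.0, -0.6]
opening: 0.6
```

Call:
{"op": "jog_arm", "data": {"moves": [{"x":0.05,"y":0,"z":-0.2,"turn":0,"claw":1}]}}

```text
t: 33.55
position: [560.3, 266.7, 6.3]
ee_rot: [0.768, 0.64, -0.003, 0.034]
ft_force: [-3.2, 0.1, 11.3]
opening: 0.5
```

Call:
{"op": "jog_arm", "data": {"moves": [{"x":0,"y":0,"z":-0.1,"turn":0,"claw":1}]}}

```text
t: 33.65
position: [560.4, 266.9, 5.9]
ee_rot: [0.768, 0.64, -0.003, 0.034]
ft_force: [-4.8, -1.7, 16.4]
opening: 0.3
```

Call:
{"op": "jog_arm", "data": {"moves": [{"x":0,"y":0,"z":-0.12,"turn":0,"claw":1}]}}

```text
t: 33.75
position: [560.5, 267.0, 5.9]
ee_rot: [0.768, 0.64, -0.003, 0.034]
ft_force: [-5.8, -2.1, 16.1]
opening: 0.5
```

Call:
{"op": "jog_arm", "data": {"moves": [{"x":0,"y":0,"z":-0.12,"turn":0,"claw":1}]}}

```text
t: 33.85
position: [560.5, 266.9, 6.1]
ee_rot: [0.768, 0.64, -0.003, 0.034]
ft_force: [-4.6, -2.7, 13.3]
opening: 0.5
```

Call:
{"op": "jog_arm", "data": {"moves": [{"x":0,"y":0,"z":-0.17,"turn":0,"claw":1}]}}

```text
t: 33.95
position: [560.5, 266.9, 6.0]
ee_rot: [0.768, 0.64, -0.003, 0.034]
ft_force: [-6.1, -2.1, 17.3]
opening: 0.3
```

Call:
{"op": "jog_arm", "data": {"moves": [{"x":0,"y":0,"z":-0.18,"turn":0,"claw":1}]}}

```text
t: 34.05
position: [560.6, 267.0, 5.9]
ee_rot: [0.768, 0.64, -0.003, 0.034]
ft_force: [-6.6, -2.8, 17.9]
opening: 0.4
```

Call:
{"op": "jog_arm", "data": {"moves": [{"x":0,"y":0,"z":-0.18,"turn":0,"claw":1}]}}

```text
t: 34.15
position: [560.5, 267.0, 5.9]
ee_rot: [0.768, 0.64, -0.003, 0.034]
ft_force: [-7.1, -2.8, 18.3]
opening: 0.4
```

Call:
{"op": "jog_arm", "data": {"moves": [{"x":0,"y":0,"z":-0.21,"turn":0,"claw":1},{"x":0,"y":0,"z":-0.22,"turn":0,"claw":1}]}}

```text
t: 34.35
position: [560.6, 267.0, 5.7]
ee_rot: [0.768, 0.64, -0.003, 0.034]
ft_force: [-8.2, -3.6, 21.5]
opening: 0.2
```

Call:
{"op": "jog_arm", "data": {"moves": [{"x":0,"y":0,"z":-0.22,"turn":0,"claw":1},{"x":0,"y":0,"z":-0.22,"turn":0,"claw":1}]}}

```text
t: 34.55
position: [560.6, 267.0, 5.7]
ee_rot: [0.768, 0.64, -0.003, 0.035]
ft_force: [-8.5, -3.1, 22.2]
opening: 0.5
```

Held ~22 N on the stop. Let go and check.

Call:
{"op": "jog_arm", "data": {"moves": [{"x":0,"y":0,"z":1,"turn":0,"claw":1},{"x":0,"y":0,"z":4,"turn":0,"claw":1},{"x":0,"y":-2,"z":5,"turn":0,"claw":0.6},{"x":0,"y":-3,"z":5,"turn":0,"claw":0.3},{"x":0,"y":-2,"z":5,"turn":0,"claw":0.3}]}}

```text
t: 35.05
position: [557.2, 202.9, 193.5]
ee_rot: [0.767, 0.641, -0.007, 0.034]
ft_force: [1.4, -0.4, -0.4]
opening: 22.1
```

```bash
python3 lp.py; python3 pl.py fin.png
```

```text
35.05 [557.23 202.94 193.5 ] [ 0.03 -0.06 -1.  ] [ 1.37 -0.39 -0.36] 22.141017487155256
wrist lever_pad [246.0, 113.0] 0.67 angle~ 0.1 err 2.0
wrist tread [244.8, 113.0] 0.81 angle~ 0.0 err 0.7
top lever_pad [120.9, 158.2] 0.71 angle~ 0.7 err 4.7
top tread [112.0, 157.8] 0.54 angle~ 0.0 err 4.8
top tread [118.7, 155.5] 0.44 angle~ 0.5 err 1.9
scene lever_pad [388.7, 235.3] 0.61 angle~ 0.1 err 1.9
scene tread [394.3, 237.1] 0.53 angle~ 0.0 err 3.9
35.5 [556.74 204.15 190.03] jaw -0.17634475221218474 z [ 0.03 -0.06 -1.  ] F [-0.   -0.73 -0.8 ] 32.29593309515306
post_left_tip [([281.9, 215.8], 0.79, array([582.07, 140.12,  52.  ]))]
post_right_tip [([216.5, 219.4], 0.8, array([501.84, 151.05,  52.  ]))]
bar_grip [([248.4, 210.3], 0.81, array([554.82, 229.55, 227.03]))]
lever_pad [([247.4, 113.7], 0.65, array([563.34, 271.23,  86.  ]))]
trace 0.74 [208. 198.] [287. 222.]
```

View pics/fin.png

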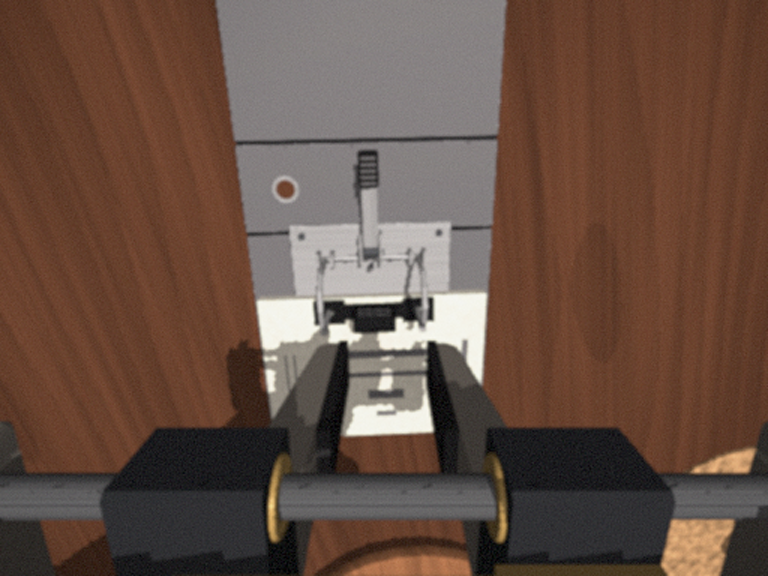

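The final view shows the lever lying home (pad at about 368,168), the arches shut over the bar, and the bar flat across both posts (grip at about 374,317). The arm touches nothing.

```bash
python3 -c "
from plant import robot
print(robot.finish_job())"
```

```text
the job is handed in; nothing more can be done
None
```

The job is done and handed in at about 35.5 s. I lifted the lever until the arches opened and threaded the largest bar, the one on the turntable, over both posts onto the sheets. Then I closed the lever, pressed it onto its stop at about 22 N (23–24 N in total) for roughly 0.3 s, and let go.

**Last checks:** the final wrist picture shows the lever home, both arches shut over the bar and the bar across both posts. The wrist force was near zero. The networks mostly put the lever at 0 to 0.1 rad. Some top-camera readings said 0.5 to 0.7, but the picture contradicts them.

**What went wrong or disagreed:**
- **Fingertip position:** the real fingertips sit about 31 mm behind the reported TCP. My first grasp of the lever therefore closed in the air above it.
- **Force on the lever:** finding the fingertips by touch put a brief 32 N vertical (about 34 N in total) on the lever while it was still down. That is just under the 35 N limit.
- **Force on the sheets:** lowering the bar briefly read 31 N (about 33 N in total) as it met the sheets. While it was threading onto the posts the force stayed at about 3 N or less.
- **Lever closing:** the first closing was let go before dead centre and the lever sprang open. The second, taken lower, held. At its end the fingertips met what was probably the file cover at about 21 N (24 N in total).
- **Tool tilt:** the tool drifted to a tilt of about 0.06 rad during the job, with no visible effect.
- **Bystanders:** I did not re-check the other things on the turntable at the end. Nothing suggested I had touched them.

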